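# Load the reel arbor and lock the stack

## Robot

A 7-joint arm with a two-finger parallel gripper is mounted at the origin on the work surface. World frame = base frame: x ahead of the robot, y to its left, z up, the work surface at z = 0. Lengths are in m, angles in degrees, forces in N, time in s.
With the tool pointing down it reaches from about 0.425 to 0.95 m from the base axis. Payload 16.7 kg.
Tool frame: the origin (TCP) lies between the finger pads; the fingertips stand 25 mm ahead of it and the grasp point (between the pads) lies 6 mm ahead of it; y points along the fingers, z is the direction in which the jaws open and shut, and the axes are right-handed (so a half turn about y gives the same grasp; the last joint's range is limited). The gripper opens to 94 mm and grips with 3 to 60 N. Pads are 16 mm wide; open, the fingers measure 119 mm over their backs; the gripper's body (75 mm by 177 mm) begins 78 mm behind the grasp point.
Start: joints at [55.491, 24.414, 4.234, 92.017, -1.954, 63.644, -3.845], TCP at [0.295, -0.607, 0.23] pointing down, gripper open.
Joint ranges: [-163.25, 163.25], [-28.42, 122.38], [-70.27, 78.77], [12.13, 141.07], [-58.53, 238.53], [9.26, 117.41], [-156.51, 156.51]. Speed limits (degrees/s): [108.29, 108.29, 136.94, 136.94, 172.46, 172.46, 172.46].

## Interface

Orientations are given as a 3x3 rotation matrix whose columns are the frame's x, y, z axes.
In Python, from station import readout, eyes, arm gives the robot as it stands. The module is installed in compiled form; this text tells all that it offers.
- The arm moves only by the tool jog_arm, never from a script. Its argument "increments" is one flat list of numbers, 7 for each row, row after row: the turn, a rotation vector about the world's x, y, z scaled (see below), then the shift along the world's x, y, z scaled (see below), then the opening, from -1 (shut) to 1 (fully open). A call has 1 to 20 rows; each row shifts and turns the commanded pose from where the row before left it; what a row does not reach is not made up. The controller multiplies each number of a shift by 0.2 m and each number of a turn by 0.5 rad. A row lasts 1/10 s, in which the tool goes at most 50 mm and 8.59 degrees, less where a joint would pass 70% of its speed; a pose out of reach is approached as far as the arm can. A call with a number of a shift or a turn outside -1 to 1 is refused whole. A call with a gripper value outside its range is refused whole. The fingers move at their own pace and stop on an object; the grip force is fixed at half the most. Time passes only in rows, so rows that do not move let the fingers close. It gives the time, the measured TCP pose, the force and the opening at its end, in the units of the state.
- readout.state(): the state, without advancing time (a new reading comes with each control period).
- eyes.read_camera(name): name is "side" or "top"; returns a dict with "img" (420x560x3 uint8, red, green, blue), "K" (3x3 intrinsics, pixels), "k1" (the pictures are not rectified: a ray, as slopes to the right and down, at radius r is drawn at 1 + k1 r^2 times it, then the intrinsics apply), "camera_from_world" (4x4, takes a point from world to camera coordinates). Camera axes: x right, y up, looking along -z (the intrinsics and any distortion apply to the point x, -y, -z); pixel columns grow to the right and rows downward; lengths in m; the calibration is good to about 2 mm. A picture is of the moment at which its call begins. There is no depth.
- arm.hand_in(): hands the job in, once; it reports no verdict.
The state is a dict: "clock": time; "qpos": joint angles; "dq": joint speeds; "effort": joint torques, N m; "position": TCP position; "eef_rot": TCP orientation; "ft_force": force on the tool from outside, world axes, zero at the start; "torque": the same for the moment, N m; "grip_width": finger opening in m.
Only numpy, scipy, OpenCV 4.12 (cv2) and the standard library are available. Lean on these libraries where they do the work, as an engineer would, in place of code of your own. Each camera call takes 0.05 s, during which the arm holds its last target.

## Task

Load the bench arbor (the upright shaft on the dark round base): put the large steel reel on it first, hub up, then the brass spacer ring over the reel's hub, then the small steel reel over the hub on top of the spacer, each lying flat and fully down. Last, lock the stack with the black wing knob: line its wing up with the two brass lugs at the top of the shaft, lower it over them until it sits on the small reel, and give it a quarter-turn clockwise, seen from above, up to its stop. Let go of everything, and leave the dish, the two copper clips and the grey punch where they are.

Things in the scene. Friction and masses are not known exactly. Their poses are not given: they have to be found in the camera images.
- arbor: Fixed arbor, origin at centre of underside, z up. Dark round base 90 mm wide, 12 high. Steel shaft 23 mm thick up to 40, tapering to an 11 mm neck from 46 up; tip at 73. Two brass lugs (5 mm round) along +x and -x at height 63.5, 23 mm over both ends. Undersides when loaded, above the bench: large reel 12, spacer 24, small reel 38, knob 54 mm.
- large_reel: Large steel reel lying flat, hub up. Origin: centre of its underside, z up. Flanges 100 mm in diameter with five dark holes, together 12 mm high; a hub tube 36 mm in diameter stands up to 40 mm above the underside (28 mm above the upper flange): grip it there. Through bore 28 mm. 0.13 to 0.25 kg.
- spacer: Plain brass spacer ring lying flat, 54 mm outer diameter, 42 mm bore, 14 mm high. Origin: centre of its underside, z up. 0.06 to 0.11 kg.
- small_reel: Small steel reel lying flat, without a raised hub: two flanges 66 mm in diameter with a ring of ten small dark holes, 16 mm high in all, 42 mm bore; grip it by the flange rims. Origin: centre of its underside, z up. Either face may be up, they are alike. 0.07 to 0.14 kg.
- knob: Black locking knob, origin at centre of underside, z up. Body 54 mm wide, 28 high; wing on top 46 long (its x) x 14 x 22 mm (28 to 50 up): grip across. Underside: slot along x 11 x 32 mm, 17 mm hole, 5 mm thick; above it a cavity 32 wide, 18 high. Wing parallel to the lugs (either way round) it drops over them; clockwise it stops after about 92 deg, the other way 44; light friction. .06-0.13 kg.
- dish: White porcelain dish, 80 mm across, 22 mm high. Origin: centre of its underside. Bystander.
- clip_a: Copper film clip, 42 x 18 x 10 mm, long along x. Origin: centre of its underside. Bystander.
- clip_b: The other copper film clip, alike. Bystander.
- punch: Grey metal punch, 40 mm (x) by 120 mm (y), 46 mm high. Origin: centre of its underside. Bystander.
There are look-alikes about, which are no part of the job. Several things have the shape of the spacer; the one meant has the colours described above.

How it is judged (in metres and radians):
On the way, in this order (a step that is already met when the one before it is completed fails the run):
1. the large reel lies flat on the arbor's base (horizontal distance between large_reel and arbor below 0.008 m and z of large_reel in the frame of arbor between 0.008 and 0.016 m and angle between large_reel's own z axis and vertical below 0.12 rad), for 0.2 s.
2. the spacer ring lies on the large reel, around its hub (all of step 1 and horizontal distance between spacer and arbor below 0.012 m and z of spacer in the frame of arbor between 0.02 and 0.028 m and angle between spacer's own z axis and vertical below 0.12 rad), for 0.2 s.
3. the small reel lies on the spacer, around the hub (all of step 2 and horizontal distance between small_reel and arbor below 0.012 m and z of small_reel in the frame of arbor between 0.034 and 0.042 m and angle between small_reel's own z axis and vertical below 0.12 rad), for 0.2 s.
4. the knob sits on the small reel and is turned past the lugs (all of step 3 and horizontal distance between knob and arbor below 0.008 m and z of knob in the frame of arbor between 0.05 and 0.058 m and angle between knob's own z axis and vertical below 0.12 rad and angle between the x axis of knob and the x axis of arbor, either way round above 1.1 rad), for 0.2 s.
At the end, for the whole second after the job is handed in: On the arbor from below: large reel (12 mm up, centred within 8 mm), spacer (24, 12), small reel (38, 12), knob (54, 8); heights within 4 mm, flat within 0.12 rad, knob wing over 1.1 rad from the lugs' line; all at rest (under 0.02 m/s) (all of step 4 and linear speed of each of large_reel, spacer, small_reel, knob below 0.02 m/s); the robot touches nothing.
It fails at once if the dish is moved more than 30 mm (distance of dish from where it was at the start of the episode above 0.03 m).
It fails at once if the clip_a is moved more than 30 mm (distance of clip_a from where it was at the start of the episode above 0.03 m).
It fails at once if the clip_b is moved more than 30 mm (distance of clip_b from where it was at the start of the episode above 0.03 m).
It fails at once if the punch is moved more than 30 mm (distance of punch from where it was at the start of the episode above 0.03 m).
It also fails if it takes over 104 s, if anything falls off the work surface, if the arm or the gripper's body presses on something with over 40 N, if the wrist force passes 120 N, or if a joint passes its speed limit or range.

## Working session

There is one attempt and no reset: what is moved stays moved. The work goes in short steps, Python scripts to look and compute and a tool call to move; the robot and the scene stay as the last step left them, time stands still between calls to the robot, and variables do not carry over. Pictures are saved under pics/ and viewed, and the job is handed in when it is done.

Besides the shell and the picture viewer there is one more tool, called by a JSON object that holds its "name" and its "arguments". jog_arm: Moves the arm, as the interface text tells. Its arguments: {"type":"object","properties":{"increments":{"type":"array","items":{"type":"number","minimum":-1,"maximum":1}}},"required":["increments"]}

```bash
mkdir -p pics
cat > h.py <<'E'
import numpy as np, cv2
from station import readout, eyes, arm
def cap(name,fn):
    c=eyes.read_camera(name); cv2.imwrite('pics/'+fn,c['img'][:,:,::-1]); np.savez('pics/'+fn+'.npz',**c); return c
def load(fn): return dict(np.load('pics/'+fn+'.npz'))
def ray(c,px):
    K=c['K'];k1=float(c['k1'])
    d=np.array([(px[0]-K[0,2])/K[0,0],(px[1]-K[1,2])/K[1,1]]); u=d.copy()
    for _ in range(30): u=d/(1+k1*(u@u))
    T=c['camera_from_world'];R=T[:3,:3]
    return -R.T@T[:3,3], R.T@np.array([u[0],-u[1],-1])
def onz(c,px,z):
    o,d=ray(c,px); return o+d*(z-o[2])/d[2]
def proj(c,P):
    T=c['camera_from_world'];p=T[:3,:3]@np.asarray(P,float)+T[:3,3]
    u=np.array([p[0],-p[1]])/-p[2]; u=u*(1+float(c['k1'])*(u@u)); K=c['K']
    return np.array([K[0,0]*u[0]+K[0,2],K[1,1]*u[1]+K[1,2]])
E
python3 - <<'E'
from h import *
for n in('top','side'):
    c=cap(n,n+'0.png'); print(n,c['K'],c['k1'],c['camera_from_world'])
print(readout.state())
E
```

```text
top [[422.14086193   0.         277.09301786]
 [  0.         422.14086193 204.67706983]
 [  0.           0.           1.        ]] 0.03837648878409616 [[ 0.00633831 -0.99985519 -0.01579292 -0.01210633]
 [ 0.98840362  0.003868    0.15180028 -0.5879224 ]
 [-0.15171721 -0.01657194  0.98828501 -0.85059503]
 [ 0.          0.          0.          1.        ]]
side [[484.27866614   0.         284.22706693]
 [  0.         484.27866614 206.715213  ]
 [  0.           0.           1.        ]] -0.05191203966816713 [[ 0.98692478 -0.16117837 -0.00100125 -0.58964201]
 [ 0.12454101  0.75861469  0.63952584 -0.07755829]
 [-0.10231817 -0.63128859  0.76876895 -0.8861943 ]
 [ 0.          0.          0.          1.        ]]
{'clock': 0.1, 'qpos': array([55.49253888, 24.444974  ,  4.23239763, 92.04612089, -1.95266792,
       63.64373832, -3.84472342]), 'dq': array([ 0.05581471, -0.07992853,  0.04916443, -0.16613908,  0.13044389,
        0.03113453,  0.1035545 ]), 'effort': array([ 5.86004040e-03, -9.37472606e+01,  3.67584318e+00, -4.55043161e+01,
       -4.86944220e-02,  1.67601777e-02,  3.25421968e-05]), 'position': array([ 0.29509629, -0.60669309,  0.22987775]), 'eef_rot': array([[-8.99256688e-01, -5.65225603e-04,  4.37420952e-01],
       [-4.37421306e-01,  9.36510669e-04, -8.99256206e-01],
       [ 9.86332423e-05, -9.99999402e-01, -1.08940520e-03]]), 'ft_force': array([ 0.41659677, -0.27123814,  0.11607477]), 'torque': array([ 0.0006459 ,  0.032771  , -0.01671651]), 'grip_width': 0.09424739656299767}
```

View pics/top0.png

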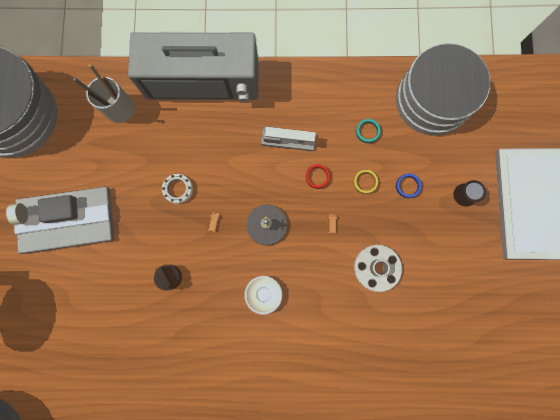

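View pics/side0.png

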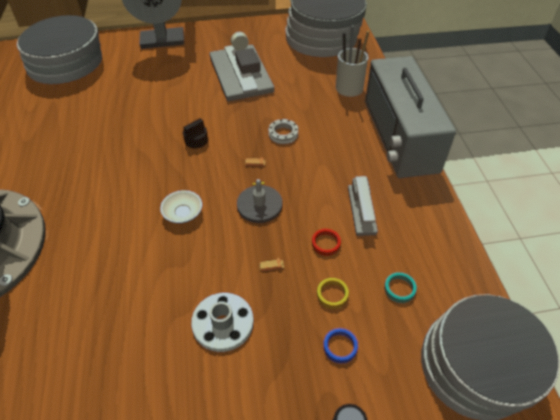

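Run:
```python
from h import *
t=load('top0.png');s=load('side0.png')
def crop(c,x,y,w,h,k): return cv2.resize(c['img'][y:y+h,x:x+w,::-1],None,fx=k,fy=k,interpolation=cv2.INTER_CUBIC)
a=crop(t,290,110,150,190,3); b=crop(t,140,165,150,120,3)
b2=crop(s,180,170,110,90,4)
H=np.zeros((600,800,3),np.uint8); H[:570,:450][:]=a
H[0:240,450:750]=cv2.resize(b,(300,240)); H[245:245+290,450:800]=cv2.resize(b2,(350,290))
cv2.imwrite('pics/crop0.png',H)
for p in [(267,225),(367,181),(380,268),(177,188),(167,278),(263,295),(290,138),(213,222),(333,224)]:
    print(p,onz(t,p,0.0).round(3))
for p,n in [((367,181),'yel'),((318,177),'red'),((369,131),'teal')]:
    im=t['img']; x,y=p; print(n,[im[y,x+r].tolist() for r in (-12,-11,-10,10,11,12)])
```

```text
(267, 225) [0.549 0.014 0.   ]
(367, 181) [ 0.649 -0.209  0.   ]
(380, 268) [ 0.457 -0.232  0.   ]
(177, 188) [0.632 0.217 0.   ]
(167, 278) [0.433 0.23  0.   ]
(263, 295) [0.398 0.021 0.   ]
(290, 138) [ 0.749 -0.037  0.   ]
(213, 222) [0.555 0.134 0.   ]
(333, 224) [ 0.552 -0.132  0.   ]
yel [[198, 179, 76], [167, 134, 60], [113, 74, 45], [198, 175, 76], [154, 113, 55], [120, 78, 47]]
red [[187, 57, 47], [198, 52, 41], [164, 59, 37], [205, 54, 44], [176, 55, 38], [107, 67, 41]]
teal [[61, 165, 154], [67, 168, 155], [90, 111, 89], [60, 176, 163], [72, 131, 115], [113, 74, 46]]
```

View pics/crop0.png

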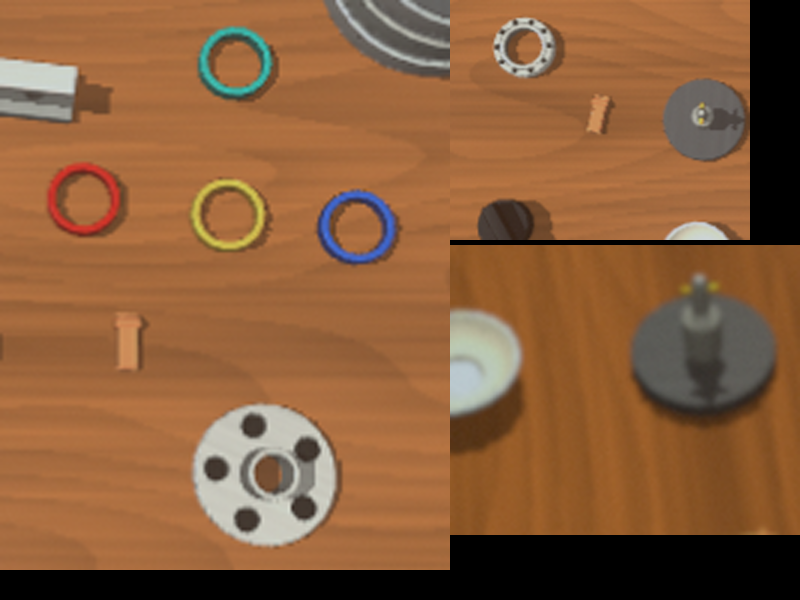

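```bash
cat >> h.py <<'E'
from scipy.optimize import least_squares
def comp(mask,seed,rad=40):
    n,l,st,ce=cv2.connectedComponentsWithStats(mask.astype(np.uint8))
    best=0;ba=0
    for i in range(1,n):
        if np.hypot(*(ce[i]-seed))<rad and st[i,4]>ba: best,ba=i,st[i,4]
    return (l==best).astype(np.uint8)
def circ(c,mask,z,r,side=1):
    "fit circle of radius r at height z to outer contour points on far half"
    cs,_=cv2.findContours(cv2.resize(mask*255,None,fx=4,fy=4,interpolation=cv2.INTER_LINEAR)//128,cv2.RETR_EXTERNAL,cv2.CHAIN_APPROX_NONE)
    k=max(cs,key=len)[:,0]; k=(k+.5)/4-.5
    P=np.array([onz(c,p,z) for p in k[::2]])[:,:2]
    o=ray(c,(0,0))[0][:2]; m=(P.max(0)+P.min(0))/2
    for _ in range(3):
        d=(m-o)/np.linalg.norm(m-o)
        Q=P[(P-m)@d>-0.1*r] if side else P
        s=least_squares(lambda x:np.hypot(*(Q-x).T)-r,m,loss='soft_l1',f_scale=.001); m=s.x
    return m,np.sqrt(np.mean((np.hypot(*(Q-m).T)-r)**2)),len(Q)
def hsv(c): return cv2.cvtColor(c['img'],cv2.COLOR_RGB2HSV).astype(int)
E
python3 - <<'E'
from h import *
t=load('top0.png');s=load('side0.png')
ho=np.hypot
for c,n,seeds in((t,'top',dict(arbor=(267,225),large=(378,268),spacer=(367,181),small=(177,188),knob=(167,278))),
 (s,'side',dict(arbor=(260,205),large=(222,320),spacer=(333,292),small=(283,131),knob=(196,133)))):
    h=hsv(c);H,S,V=h[...,0],h[...,1],h[...,2]
    M=dict(arbor=(S<70)&(V<125)|((S<70)&(V<200)),large=(S<60)&(V>120),spacer=(H>=20)&(H<=34)&(S>110)&(V>110),small=(S<60)&(V>110),knob=(V<75)&(S<140))
    Z=dict(arbor=(.012,.045),large=(.012,.05),spacer=(.014,.027),small=(.016,.033),knob=(.028,.027))
    vis=c['img'][:,:,::-1].copy()
    for k in seeds:
        m=comp(M[k],seeds[k],18); z,r=Z[k]
        try: print(n,k,m.sum(),circ(c,m,z,r))
        except Exception as e: print(n,k,e)
        vis[m>0]=(0,255,0)
    cv2.imwrite(f'pics/mask_{n}.png',vis)
    m=(H>=20)&(H<=34)&(S>80)&(V>80)
    yy,xx=np.nonzero(m); a=seeds['arbor']; w=ho(xx-a[0],yy-a[1])<30
    for x,y in zip(xx[w],yy[w]): print(x,y,c['img'][y,x],onz(c,(x,y),.0635).round(3))
E
```

```text
top arbor 1258 (array([0.5483215 , 0.01375033]), np.float64(0.0007945143414480423), 137)
top large 1323 (array([ 0.45762521, -0.22425678]), np.float64(0.0005206741948674428), 156)
top spacer 204 (array([ 0.64564135, -0.20251899]), np.float64(0.0005933262013208435), 80)
top small 415 (array([0.62828454, 0.21228709]), np.float64(0.002186129694928855), 138)
top knob 463 (array([0.43499258, 0.2191276 ]), np.float64(0.0030047807945733935), 108)
265 216 [139 121  85] [0.561 0.015 0.064]
266 216 [145 124  79] [0.561 0.013 0.064]
265 217 [181 162  80] [0.559 0.015 0.064]
266 217 [175 164  77] [0.559 0.013 0.064]
265 218 [183 162  84] [0.557 0.015 0.064]
266 218 [160 149  75] [0.557 0.013 0.064]
266 219 [109 100  74] [0.555 0.013 0.064]
264 224 [151 152  97] [0.545 0.017 0.064]
265 224 [191 179  85] [0.545 0.015 0.064]
266 224 [159 129  68] [0.545 0.013 0.064]
264 225 [173 172 114] [0.543 0.017 0.064]
265 225 [204 191  83] [0.543 0.015 0.064]
265 226 [198 172  73] [0.541 0.015 0.064]
side arbor 1277 (array([0.54993996, 0.01249739]), np.float64(0.004791759818150616), 149)
side large 1860 (arra
[... 511 characters left out ...]
 [150 125  44] [0.56  0.018 0.064]
253 183 [146 115  38] [0.541 0.018 0.064]
254 183 [148 121  45] [0.543 0.018 0.064]
255 183 [131 108  53] [0.545 0.018 0.064]
256 183 [104  91  65] [0.547 0.017 0.064]
260 183 [100  91  63] [0.554 0.016 0.064]
261 183 [124 108  53] [0.556 0.016 0.064]
262 183 [143 123  48] [0.558 0.015 0.064]
263 183 [144 118  42] [0.56  0.015 0.064]
253 184 [136 109  39] [0.541 0.016 0.064]
254 184 [135 111  43] [0.543 0.015 0.064]
255 184 [120 100  52] [0.545 0.015 0.064]
256 184 [97 86 63] [0.547 0.015 0.064]
261 184 [107  90  53] [0.556 0.013 0.064]
262 184 [120  98  50] [0.558 0.013 0.064]
263 184 [121  95  46] [0.559 0.013 0.064]
255 185 [99 86 59] [0.544 0.013 0.064]
```

View pics/mask_top.png

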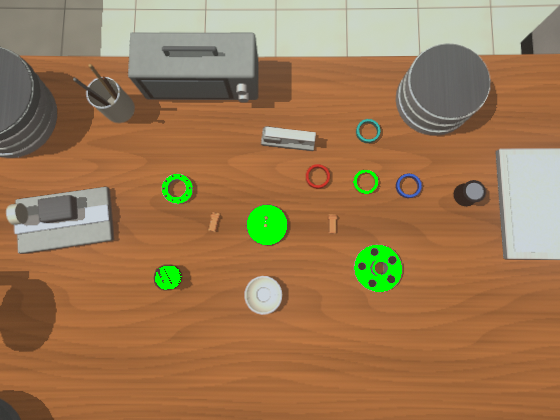

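View pics/mask_side.png

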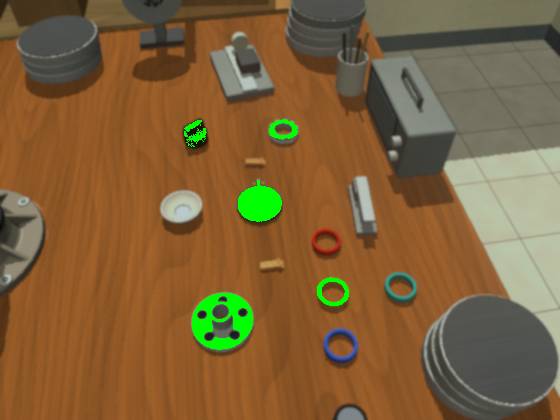

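Candidates in the top image:
- **Spacer:** red ring (318,177), yellow-brass ring (367,181), blue ring (409,186) and teal ring (369,131). I choose the brass-coloured one at (367,181); its rim reads RGB 198,179,76.
- **Large reel:** the five-hole reel with a hub at (378,268). The film-can stacks at (440,85) and (15,100) are look-alikes.
- **Small reel:** the ten-hole ring at (177,188).
- **Knob:** the winged black knob at (167,278). The dark canister at (469,193) is not it.
- **Arbor:** (267,225), with its lugs roughly along world x.

The close crop confirms these choices. The two views agree to about 1 mm on the large reel, spacer and small reel. The side-view fits for the arbor and knob are poorer, so I will measure those again.

First I move above the large reel, turning the jaws along x.

{"name": "jog_arm", "arguments": {"increments": [0,0,0.16,0.058,0.137,-0.028,1,0,0,0.16,0.058,0.137,-0.028,1,0,0,0.16,0.058,0.137,-0.028,1,0,0,0.16,0.058,0.137,-0.028,1,0,0,0.16,0.058,0.137,-0.028,1,0,0,0.16,0.058,0.137,-0.028,1,0,0,0.16,0.058,0.137,-0.028,1,0,0,0.16,0.058,0.137,-0.028,1,0,0,0.16,0.058,0.137,-0.028,1,0,0,0.16,0.058,0.137,-0.028,1,0,0,0.16,0.058,0.137,-0.028,1,0,0,0.16,0.058,0.137,-0.028,1,0,0,0.16,0.058,0.137,-0.028,1,0,0,0.16,0.058,0.137,-0.028,1,0,0,0,0,0,0,1,0,0,0,0,0,0,1]}}

```text
clock: 1.7
position: [0.458, -0.2222, 0.1518]
eef_rot: [[0.005, -0.0, 1.0], [-1.0, 0.0, 0.005], [-0.0, -1.0, -0.0]]
ft_force: [0.6, 0.5, -0.1]
grip_width: 0.0942
```

```bash
cat >> h.py <<'E'
def st():
    s=readout.state(); R=s['eef_rot']
    print('t',round(s['clock'],2),'pos',s['position'].round(4),'jaw',round(float(np.degrees(np.arctan2(R[1,2],R[0,2]))),2),'y',R[:,1].round(4),'F',s['ft_force'].round(2),'g',round(s['grip_width'],4),'q',s['qpos'].round(1))
    return s
E
python3 - <<'E'
from h import *
st()
c=cap('top','top1.png')
# knob orientation
t=load('top0.png')
v=cv2.resize(t['img'][255:300,145:190,::-1],None,fx=10,fy=10,interpolation=cv2.INTER_CUBIC)
s=load('side0.png'); v2=cv2.resize(s['img'][110:155,174:209,::-1],None,fx=10,fy=10,interpolation=cv2.INTER_CUBIC)
cv2.imwrite('pics/knob.png',np.hstack([v,v2]))
E
```

```text
t 1.7 pos [ 0.458  -0.2222  0.1518] jaw 0.27 y [-3.e-04  2.e-04 -1.e+00] F [ 0.62  0.53 -0.08] g 0.0942 q [ 34.2  15.3 -18.  116.6   6.2  49.   13. ]
```

View pics/top1.png

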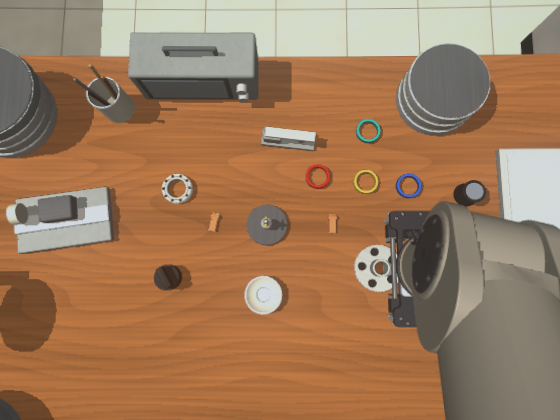

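View pics/knob.png

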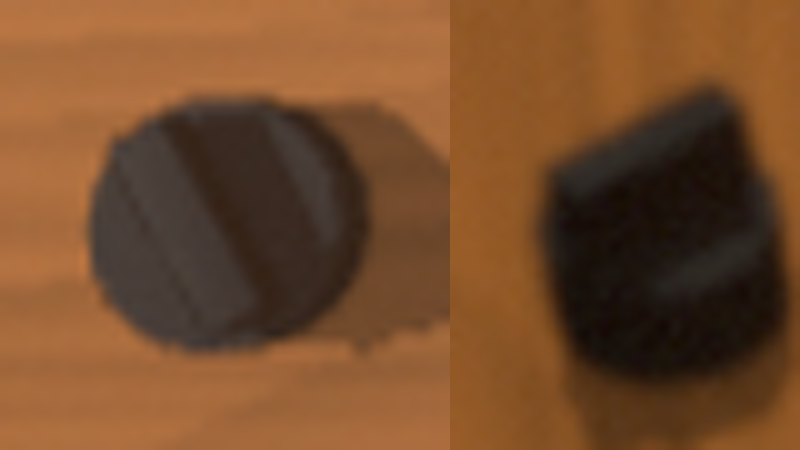

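{"name": "jog_arm", "arguments": {"increments": [0,0,0,0,-0.01,-0.06,1,0,0,0,0,0,-0.06,1,0,0,0,0,0,-0.06,1,0,0,0,0,0,-0.06,1,0,0,0,0,0,-0.06,1,0,0,0,0,0,-0.06,1,0,0,0,0,0,-0.06,1,0,0,0,0,0,-0.06,1,0,0,0,0,0,-0.035,1,0,0,0,0,0,-0.03,1,0,0,0,0,0,0,1,0,0,0,0,0,0,-1,0,0,0,0,0,0,-1,0,0,0,0,0,0,-1,0,0,0,0,0,0,-1,0,0,0,0,0,0,-1,0,0,0,0,0,0,-1,0,0,0,0,0,0,-1]}}

```text
clock: 3.55
position: [0.4577, -0.2254, 0.0431]
eef_rot: [[0.002, 0.0, 1.0], [-1.0, -0.0, 0.002], [0.0, -1.0, 0.0]]
ft_force: [-0.3, 0.5, 0.4]
grip_width: 0.0415
```

Run:
```python
from h import *
st()
c=cap('side','side2.png')
```

```text
t 3.55 pos [ 0.4577 -0.2254  0.0431] jaw 0.11 y [ 0. -0. -1.] F [-0.29  0.52  0.4 ] g 0.0415 q [ 32.1  24.8 -15.7 120.6  11.2  35.9   8.8]
```

View pics/side2.png

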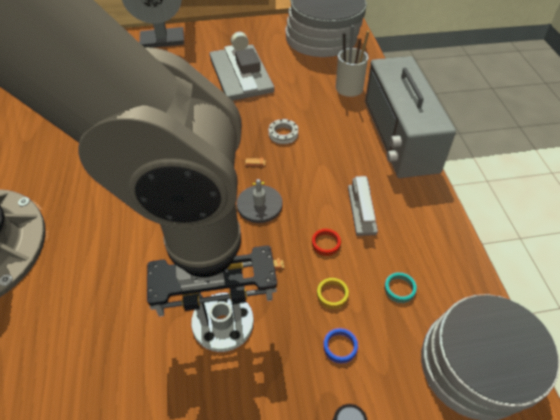

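The side view shows the fingers around the hub at (220,312), still closing at 41.5 mm. I will finish closing and lift. The reel's underside must clear the shaft tip at 73 mm, so I lift 95 mm.

{"name": "jog_arm", "arguments": {"increments": [0,0,0,0,0,0,-1,0,0,0,0,0,0,-1,0,0,0,0,0,0,-1,0,0,0,0,0,0,-1,0,0,0,0,0,0.04,-1,0,0,0,0,0,0.06,-1,0,0,0,0,0,0.08,-1,0,0,0,0,0,0.08,-1,0,0,0,0,0,0.08,-1,0,0,0,0,0,0.08,-1,0,0,0,0,0,0.05,-1,0,0,0,0,0,0,-1]}}

```text
clock: 4.8
position: [0.4583, -0.2257, 0.1388]
eef_rot: [[0.002, 0.002, 1.0], [-1.0, -0.001, 0.002], [0.001, -1.0, 0.002]]
ft_force: [-0.1, -0.6, -1.6]
grip_width: 0.0358
```

Run:
```python
from h import *
st()
c=cap('side','side3.png')
```

```text
t 4.8 pos [ 0.4583 -0.2257  0.1388] jaw 0.1 y [ 0.0023 -0.0012 -1.    ] F [-0.06 -0.63 -1.6 ] g 0.0358 q [ 34.3  16.4 -17.9 117.1   6.8  47.3  12.7]
```

View pics/side3.png

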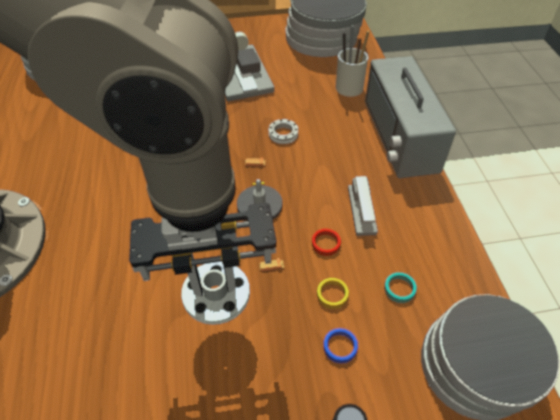

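Run:
```python
from h import *
c=load('side3.png')
h=hsv(c);S,V=h[...,1],h[...,2]
m=comp((S<50)&(V>130),(215,292),15)
x0,y0=np.where(m.any(0))[0][[0,-1]],np.where(m.any(1))[0][[0,-1]];print(x0,y0,m.sum())
# contour pts, front half (near camera & left/right rims unobscured): use convex hull
cs,_=cv2.findContours(m,cv2.RETR_EXTERNAL,cv2.CHAIN_APPROX_NONE)
k=max(cs,key=len)[:,0]; hu=cv2.convexHull(k)[:,0]
for z in(.1077,):
    P=np.array([onz(c,p,z)[:2] for p in hu])
    s=least_squares(lambda x:np.hypot(*(P-x).T)-.05,P.mean(0),loss='soft_l1',f_scale=.001);print(s.x,(np.hypot(*(P-s.x).T)-.05).round(4))
```

```text
[  0 559] [  0 419] 198269
[ 0.57478559 -0.08922482] [1.0001 0.4388 0.4363 1.0125]
```

Run:
```python
from h import *
c=load('side3.png')
h=hsv(c);S,V=h[...,1],h[...,2]
m=((S<60)&(V>165)).astype(np.uint8); m[:, :170]=0; m[:,260:]=0; m[:255]=0; m[325:]=0
m=cv2.morphologyEx(m,cv2.MORPH_OPEN,np.ones((3,3)))
v=c['img'][240:340,160:270,::-1].copy(); v=cv2.resize(v,None,fx=5,fy=5); mm=cv2.resize(m[240:340,160:270],None,fx=5,fy=5,interpolation=0)
w=v.copy(); w[mm>0]=(0,255,0); cv2.imwrite('pics/rh.png',np.hstack([v,w])[:, :1100][::1])
cs,_=cv2.findContours(m,cv2.RETR_EXTERNAL,cv2.CHAIN_APPROX_NONE)
k=np.vstack([a[:,0] for a in cs]); hu=cv2.convexHull(k)[:,0]
P=np.array([onz(c,p,.1077)[:2] for p in hu])
s=least_squares(lambda x:np.hypot(*(P-x).T)-.05,P.mean(0),loss='soft_l1',f_scale=.001);print(s.x,(np.hypot(*(P-s.x).T)-.05).round(4))
print(hu.tolist())
cv2.imwrite('pics/rh.png',cv2.resize(np.hstack([v,w]),(800,364)))
```

```text
[ 0.45807393 -0.22440494] [ 0.0004 -0.0005 -0.0005 -0.0004 -0.0005 -0.0009 -0.0006 -0.0002 -0.0008
 -0.001  -0.0003  0.0003 -0.     -0.0006 -0.0005 -0.0006 -0.0005 -0.0001
 -0.0001 -0.0005 -0.0018 -0.0015 -0.0012  0.0004 -0.0002 -0.0003 -0.0004
 -0.0004 -0.0002]
[[249, 293], [247, 298], [244, 304], [241, 308], [240, 309], [228, 317], [226, 318], [220, 320], [206, 320], [192, 314], [190, 313], [185, 308], [184, 306], [182, 300], [182, 287], [183, 284], [186, 278], [199, 266], [201, 265], [204, 264], [210, 263], [217, 262], [221, 262], [238, 267], [241, 270], [245, 275], [247, 279], [248, 282], [249, 288]]
```

View pics/rh.png

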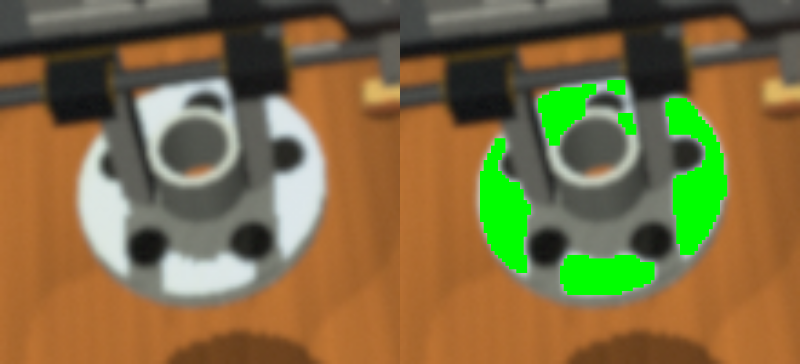

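Run:
```python
from h import *
for n,seed in(('side0.png',(260,205)),('top0.png',(267,225)),('top1.png',(267,225))):
    c=load(n);h=hsv(c);S,V=h[...,1],h[...,2]
    m=comp((S<70)&(V<200),seed,12)
    if 'side' in n: m[:187,240:280]=0
    m=cv2.morphologyEx(m,cv2.MORPH_OPEN,np.ones((5,5)))
    print(n,circ(c,m,.012,.045))
    # shaft: brighter pixels centre
c=load('side0.png')
v=cv2.resize(c['img'][170:225,230:290,::-1],None,fx=10,fy=10,interpolation=cv2.INTER_CUBIC);cv2.imwrite('pics/arb.png',v)
for P in [(.549,.0138,z) for z in(.012,.04,.046,.0635,.073)]: print(P,proj(c,P).round(1),proj(load('top0.png'),P).round(1))
```

```text
side0.png (array([0.5496353, 0.0107681]), np.float64(0.0014577041855635146), 132)
top0.png (array([0.5483215 , 0.01375033]), np.float64(0.0007945143414480423), 137)
top1.png (array([0.5483215 , 0.01375033]), np.float64(0.0007945143414480423), 137)
(0.549, 0.0138, 0.012) [258.5 202.1] [266.7 224.6]
(0.549, 0.0138, 0.04) [257.9 192.6] [266.2 223.2]
(0.549, 0.0138, 0.046) [257.7 190.5] [266.1 222.9]
(0.549, 0.0138, 0.0635) [257.3 184.2] [265.7 221.9]
(0.549, 0.0138, 0.073) [257.1 180.8] [265.5 221.4]
```

View pics/arb.png

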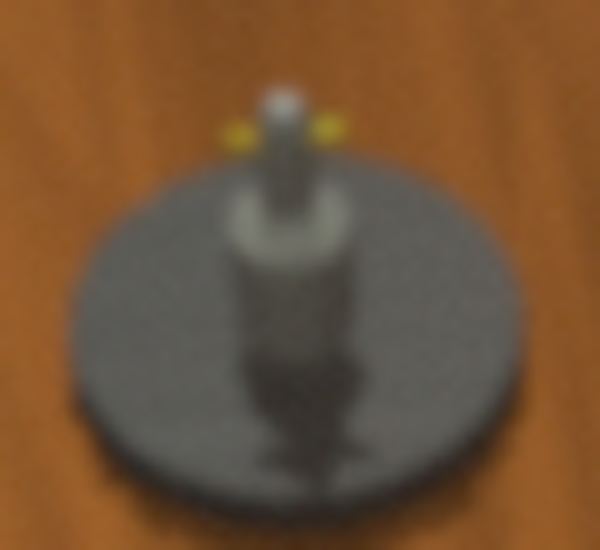

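{"name": "jog_arm", "arguments": {"increments": [0,0,0,0.02,0.05,0,-1,0,0,0,0.038,0.1,0,-1,0,0,0,0.038,0.1,0,-1,0,0,0,0.038,0.1,0,-1,0,0,0,0.038,0.1,0,-1,0,0,0,0.038,0.1,0,-1,0,0,0,0.038,0.1,0,-1,0,0,0,0.038,0.1,0,-1,0,0,0,0.038,0.1,0,-1,0,0,0,0.038,0.1,0,-1,0,0,0,0.038,0.1,0,-1,0,0,0,0.038,0.1,0,-1,0,0,0,0.021,0.042,0,-1,0,0,0,0,0,0,-1,0,0,0,0,0,0,-1]}}

```text
clock: 6.35
position: [0.549, 0.0125, 0.1366]
eef_rot: [[0.002, -0.001, 1.0], [-1.0, -0.0, 0.002], [0.0, -1.0, -0.001]]
ft_force: [-0.2, -0.2, -1.1]
grip_width: 0.0357
```

Run:
```python
from h import *
st()
c=cap('side','side4.png')
v=cv2.resize(c['img'][120:240,200:320,::-1],None,fx=5,fy=5,interpolation=cv2.INTER_CUBIC);cv2.imwrite('pics/s4c.png',v)
```

```text
t 6.35 pos [0.549  0.0125 0.1366] jaw 0.1 y [-1.1e-03 -3.0e-04 -1.0e+00] F [-0.23 -0.17 -1.13] g 0.0357 q [ 11.2  20.6 -23.3 112.1  10.5  49.5 -17.5]
```

View pics/s4c.png

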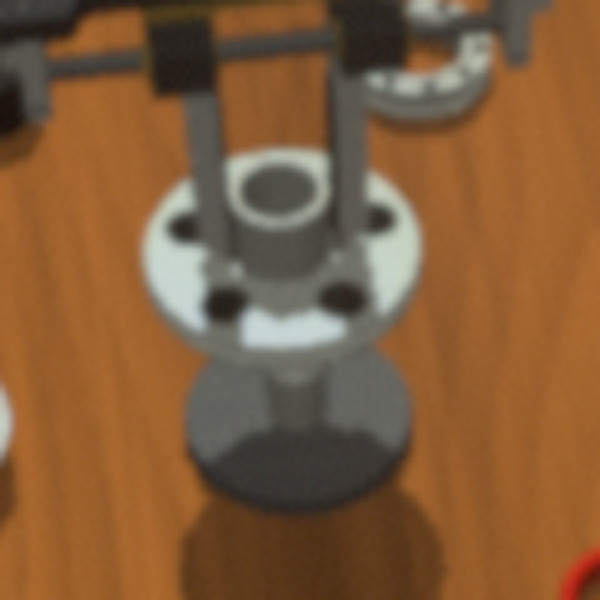

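{"name": "jog_arm", "arguments": {"increments": [0,0,0,0.0075,0,0,-1,0,0,0,0,0,-0.05,-1,0,0,0,0,0,-0.05,-1,0,0,0,0,0,-0.05,-1,0,0,0,0,0,-0.04,-1,0,0,0,0,0,-0.04,-1,0,0,0,0,0,-0.03,-1,0,0,0,0,0,-0.03,-1]}}

```text
clock: 7.2
position: [0.551, 0.0131, 0.0785]
eef_rot: [[0.002, -0.0, 1.0], [-1.0, 0.0, 0.002], [-0.0, -1.0, -0.0]]
ft_force: [-0.4, -0.6, -1.6]
grip_width: 0.0363
```

Run:
```python
from h import *
st()
c=cap('side','side5.png')
v=cv2.resize(c['img'][120:240,200:320,::-1],None,fx=5,fy=5,interpolation=cv2.INTER_CUBIC);cv2.imwrite('pics/s5c.png',v)
```

```text
t 7.2 pos [0.551  0.0131 0.0785] jaw 0.12 y [-1.e-04  1.e-04 -1.e+00] F [-0.43 -0.64 -1.56] g 0.0363 q [  9.8  25.3 -21.9 114.1  13.5  43.  -20. ]
```

View pics/s5c.png

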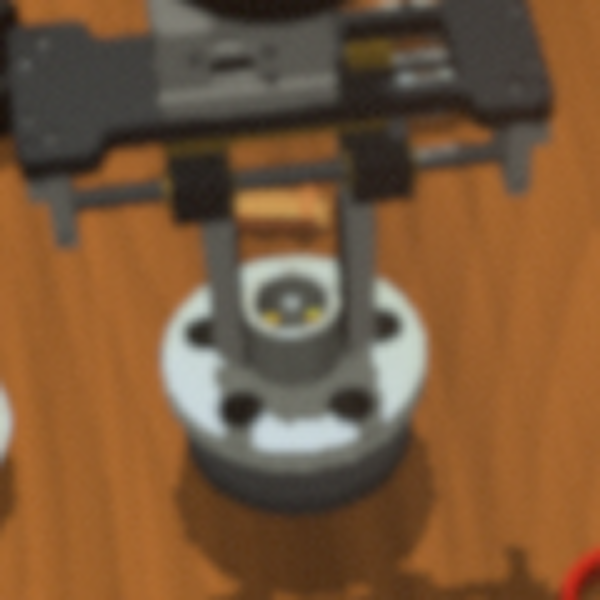

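{"name": "jog_arm", "arguments": {"increments": [0,0,0,0,0,-0.03,-1,0,0,0,0,0,-0.03,-1,0,0,0,0,0,-0.03,-1,0,0,0,0,0,-0.022,-1,0,0,0,0,0,0,-1]}}

```text
clock: 7.75
position: [0.5506, 0.013, 0.056]
eef_rot: [[0.002, -0.001, 1.0], [-1.0, -0.0, 0.002], [0.0, -1.0, -0.001]]
ft_force: [1.1, 0.0, -1.0]
grip_width: 0.0359
```

Run:
```python
from h import *
st()
```

```text
t 7.75 pos [0.5506 0.013  0.056 ] jaw 0.12 y [-0.001 -0.    -1.   ] F [ 1.12  0.03 -1.03] g 0.0359 q [  9.1  27.2 -21.2 114.8  14.7  40.6 -21.1]
```

{"name": "jog_arm", "arguments": {"increments": [0,0,0,0,0,-0.008,-1,0,0,0,0,0,0,-1,0,0,0,0,0,0,0.3,0,0,0,0,0,0,0.3,0,0,0,0,0,0,0.3,0,0,0,0,0,0,0.3,0,0,0,0,0,0,0.3,0,0,0,0,0,0.05,0.3,0,0,0,0,0,0.1,0.3,0,0,0,0,0,0.15,0.3,0,0,0,0,0,0.15,0.3,0,0,0,0,0,0,0.3]}}

```text
clock: 8.95
position: [0.553, 0.0134, 0.1494]
eef_rot: [[0.002, 0.006, 1.0], [-1.0, 0.0, 0.002], [-0.0, -1.0, 0.006]]
ft_force: [0.5, -0.0, 0.2]
grip_width: 0.0612
```

Run:
```python
from h import *
st()
c=cap('side','side6.png')
v=cv2.resize(c['img'][120:240,200:320,::-1],None,fx=5,fy=5,interpolation=cv2.INTER_CUBIC);cv2.imwrite('pics/s6c.png',v)
```

```text
t 8.95 pos [0.553  0.0134 0.1494] jaw 0.11 y [ 5.8e-03  2.0e-04 -1.0e+00] F [ 0.55 -0.02  0.23] g 0.0612 q [ 11.5  19.8 -23.6 111.3  10.2  50.6 -17.2]
```

View pics/s6c.png

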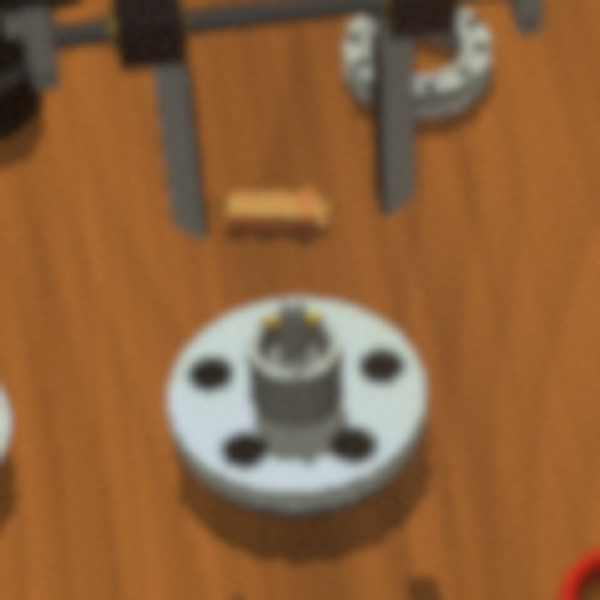

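The large reel sits flat on the base at (297,390) in the crop, with the lugs visible inside the hub. Next is the brass spacer at (0.646, -0.2025).

{"name": "jog_arm", "arguments": {"increments": [0,0,0,0.02,-0.045,0,1,0,0,0,0.038,-0.09,0,1,0,0,0,0.038,-0.09,0,1,0,0,0,0.038,-0.09,0,1,0,0,0,0.038,-0.09,0,1,0,0,0,0.038,-0.09,0,1,0,0,0,0.038,-0.09,0,1,0,0,0,0.038,-0.09,0,1,0,0,0,0.038,-0.09,0,1,0,0,0,0.038,-0.09,0,1,0,0,0,0.038,-0.09,0,1,0,0,0,0.038,-0.09,0,1,0,0,0,0.03,-0.045,0,1,0,0,0,0,0,0,1,0,0,0,0,0,0,1]}}

```text
clock: 10.5
position: [0.6446, -0.2023, 0.1449]
eef_rot: [[0.002, -0.0, 1.0], [-1.0, 0.001, 0.002], [-0.001, -1.0, -0.0]]
ft_force: [1.1, 0.7, 0.6]
grip_width: 0.094
```

Run:
```python
from h import *
st()
c=cap('side','side7.png')
h=hsv(c);H,S,V=h[...,0],h[...,1],h[...,2]
m=comp((H>=20)&(H<=34)&(S>110)&(V>110),(333,292),12); print(m.sum(),circ(c,m,.014,.027))
```

```text
t 10.5 pos [ 0.6446 -0.2023  0.1449] jaw 0.14 y [-3.e-04  6.e-04 -1.e+00] F [1.07 0.66 0.6 ] g 0.094 q [ 25.4  30.2 -18.6  95.2  11.   56.5   3.3]
405 (array([ 0.64659636, -0.20239338]), np.float64(0.0004936747044836516), 99)
```

{"name": "jog_arm", "arguments": {"increments": [0,0,0,0.0075,0,-0.06,1,0,0,0,0,0,-0.08,1,0,0,0,0,0,-0.08,1,0,0,0,0,0,-0.08,1,0,0,0,0,0,-0.08,1,0,0,0,0,0,-0.08,1,0,0,0,0,0,-0.06,1,0,0,0,0,0,-0.045,1,0,0,0,0,0,-0.02,1,0,0,0,0,0,0,1]}}

```text
clock: 11.55
position: [0.646, -0.2029, 0.0277]
eef_rot: [[0.002, -0.0, 1.0], [-1.0, 0.0, 0.002], [-0.0, -1.0, -0.0]]
ft_force: [-0.1, 0.3, 0.7]
grip_width: 0.0941
```

Run:
```python
from h import *
st()
c=cap('side','side8.png')
v=cv2.resize(c['img'][220:340,260:400,::-1],None,fx=5,fy=5,interpolation=cv2.INTER_CUBIC);cv2.imwrite('pics/s8c.png',v)
```

```text
t 11.55 pos [ 0.646  -0.2029  0.0277] jaw 0.11 y [-5.e-04  2.e-04 -1.e+00] F [-0.1   0.29  0.68] g 0.0941 q [ 24.   38.1 -16.6  98.6  14.3  45.5   0.7]
```

View pics/s8c.png

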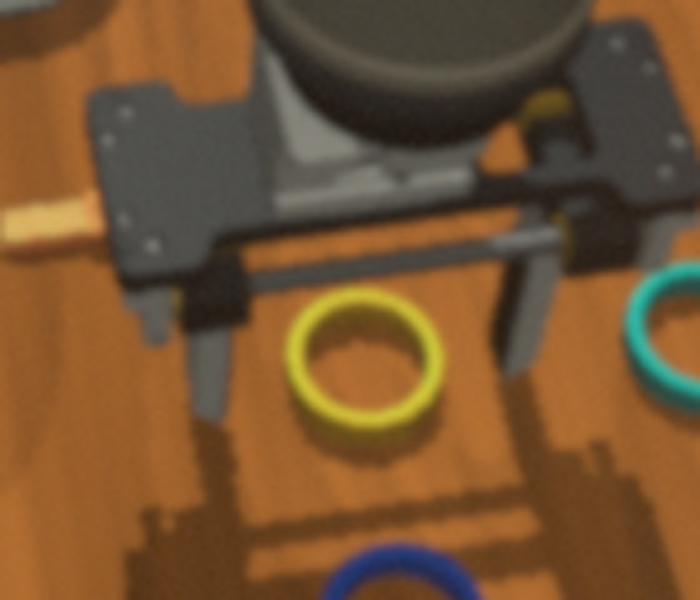

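{"name": "jog_arm", "arguments": {"increments": [0,0,0,0,0,0,-1,0,0,0,0,0,0,-1,0,0,0,0,0,0,-1,0,0,0,0,0,0,-1,0,0,0,0,0,0,-1,0,0,0,0,0,0,-1,0,0,0,0,0,0,-1,0,0,0,0,0,0,-1,0,0,0,0,0,0,-1,0,0,0,0,0,0.04,-1,0,0,0,0,0,0.08,-1,0,0,0,0,0,0.1,-1,0,0,0,0,0,0.1,-1,0,0,0,0,0,0.1,-1,0,0,0,0,0,0.08,-1,0,0,0,0,0,0,-1,0,0,0,0,0,0,-1]}}

```text
clock: 13.3
position: [0.646, -0.203, 0.1282]
eef_rot: [[0.002, 0.0, 1.0], [-1.0, -0.0, 0.002], [0.0, -1.0, 0.0]]
ft_force: [-0.1, -0.7, -2.2]
grip_width: 0.0523
```

Run:
```python
from h import *
st()
c=cap('side','side9.png')
h=hsv(c);H,S,V=h[...,0],h[...,1],h[...,2]
m=(H>=22)&(H<=34)&(S>110)&(V>110)
yy,xx=np.nonzero(m); print(len(xx),xx.min(),xx.max(),yy.min(),yy.max())
v=cv2.resize(c['img'][200:340,260:400,::-1],None,fx=4,fy=4,interpolation=cv2.INTER_CUBIC);cv2.imwrite('pics/s9c.png',v)
```

```text
t 13.3 pos [ 0.646  -0.203   0.1282] jaw 0.11 y [ 2.e-04 -2.e-04 -1.e+00] F [-0.09 -0.66 -2.17] g 0.0523 q [ 25.3  31.3 -18.3  95.7  11.5  54.9   2.9]
361 254 354 183 273
```

View pics/s9c.png

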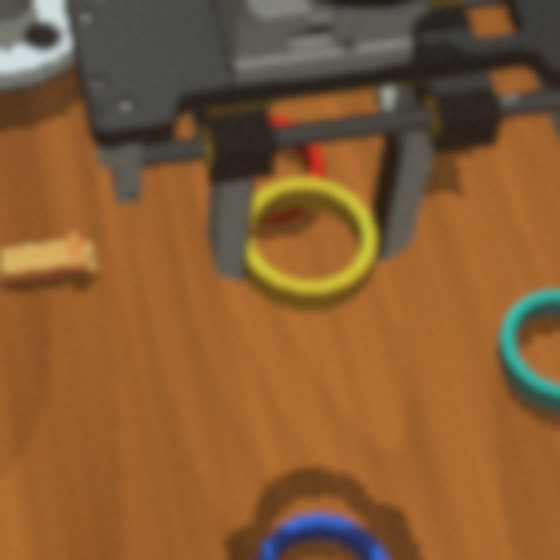

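Run:
```python
from h import *
c=load('side9.png')
h=hsv(c);H,S,V=h[...,0],h[...,1],h[...,2]
m=((H>=22)&(H<=34)&(S>110)&(V>110)).astype(np.uint8); m[:,:318]=0;m[:238]=0
cs,_=cv2.findContours(m,cv2.RETR_EXTERNAL,cv2.CHAIN_APPROX_NONE)
k=max(cs,key=len)[:,0]; hu=cv2.convexHull(k)[:,0].astype(float)
print(hu.min(0),hu.max(0))
for z in(.1005,.1145):
    P=np.array([onz(c,p,z)[:2] for p in hu])
    el=cv2.fitEllipse((P*1e4).astype(np.float32)); print(z,'ell',[np.round(np.array(q)/1e4,4) for q in el[:2]],el[2])
    s=least_squares(lambda x:np.hypot(*(P-x).T)-.027,P.mean(0),loss='soft_l1',f_scale=.001);print(s.x,(np.hypot(*(P-s.x).T)-.027).round(4))
```

```text
[321. 244.] [354. 273.]
0.1005 ell [array([ 0.6483, -0.195 ]), array([0.0538, 0.0558])] 150.1159210205078
[ 0.64823292 -0.19496866] [ 0.0005  0.0006  0.0002  0.0006  0.0005  0.0003 -0.0003  0.0003  0.
  0.0001  0.0002  0.0004  0.001   0.0015  0.0012  0.0006 -0.0024 -0.0009
  0.0013  0.0006  0.001 ]
0.1145 ell [array([ 0.645 , -0.2039]), array([0.0526, 0.0545])] 150.11573791503906
[ 0.64471603 -0.20374775] [-0.0002 -0.     -0.0004  0.0002  0.0001 -0.     -0.0006 -0.0001 -0.0004
 -0.0003 -0.0002 -0.0002  0.0003  0.0007  0.0004 -0.0002 -0.0032 -0.0017
  0.0004 -0.0002  0.0003]
```

{"name": "jog_arm", "arguments": {"increments": [0,0,0,-0.02,0.045,0,-1,0,0,0,-0.038,0.09,0,-1,0,0,0,-0.038,0.09,0,-1,0,0,0,-0.038,0.09,0,-1,0,0,0,-0.038,0.09,0,-1,0,0,0,-0.038,0.09,0,-1,0,0,0,-0.038,0.09,0,-1,0,0,0,-0.038,0.09,0,-1,0,0,0,-0.038,0.09,0,-1,0,0,0,-0.038,0.09,0,-1,0,0,0,-0.038,0.09,0,-1,0,0,0,-0.038,0.09,0,-1,0,0,0,-0.038,0.05,0,-1,0,0,0,0,0,0,-1,0,0,0,0,0,0,-1]}}

```text
clock: 14.85
position: [0.551, 0.0136, 0.1282]
eef_rot: [[0.002, 0.0, 1.0], [-1.0, -0.0, 0.002], [0.0, -1.0, 0.0]]
ft_force: [-0.1, 0.1, -0.5]
grip_width: 0.0519
```

Run:
```python
from h import *
st()
c=cap('side','side10.png')
v=cv2.resize(c['img'][120:240,200:320,::-1],None,fx=5,fy=5,interpolation=cv2.INTER_CUBIC);cv2.imwrite('pics/s10c.png',v)
```

```text
t 14.85 pos [0.551  0.0136 0.1282] jaw 0.11 y [ 3.e-04 -4.e-04 -1.e+00] F [-0.07  0.09 -0.47] g 0.0519 q [ 10.7  21.3 -22.8 112.3  10.9  48.5 -17.9]
```

View pics/s10c.png

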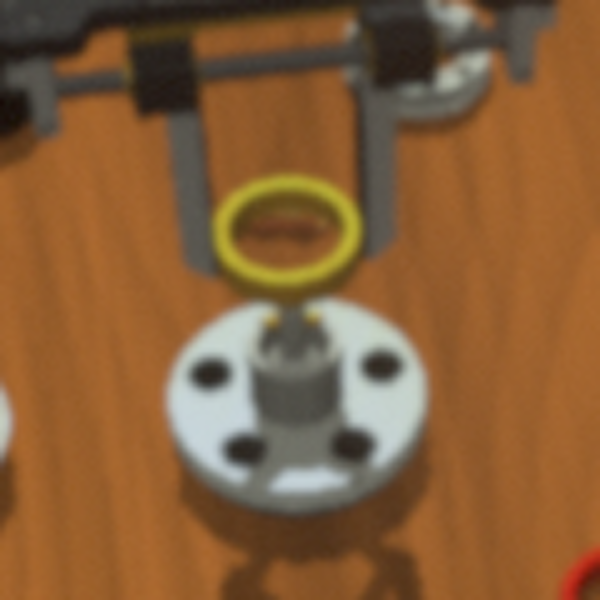

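{"name": "jog_arm", "arguments": {"increments": [0,0,0,0,0.004,-0.04,-1,0,0,0,0,0,-0.05,-1,0,0,0,0,0,-0.05,-1,0,0,0,0,0,-0.04,-1,0,0,0,0,0,-0.025,-1,0,0,0,0,0,0,-1]}}

```text
clock: 15.5
position: [0.5504, 0.0148, 0.0861]
eef_rot: [[0.002, -0.001, 1.0], [-1.0, 0.0, 0.002], [-0.0, -1.0, -0.001]]
ft_force: [-0.5, -0.3, -1.9]
grip_width: 0.0519
```

Run:
```python
from h import *
st()
c=cap('side','side11.png')
v=cv2.resize(c['img'][120:240,200:320,::-1],None,fx=5,fy=5,interpolation=cv2.INTER_CUBIC);cv2.imwrite('pics/s11c.png',v)
```

```text
t 15.5 pos [0.5504 0.0148 0.0861] jaw 0.12 y [-1.5e-03  1.0e-04 -1.0e+00] F [-0.55 -0.32 -1.93] g 0.0519 q [  9.6  24.6 -21.9 113.9  12.9  43.9 -19.7]
```

View pics/s11c.png

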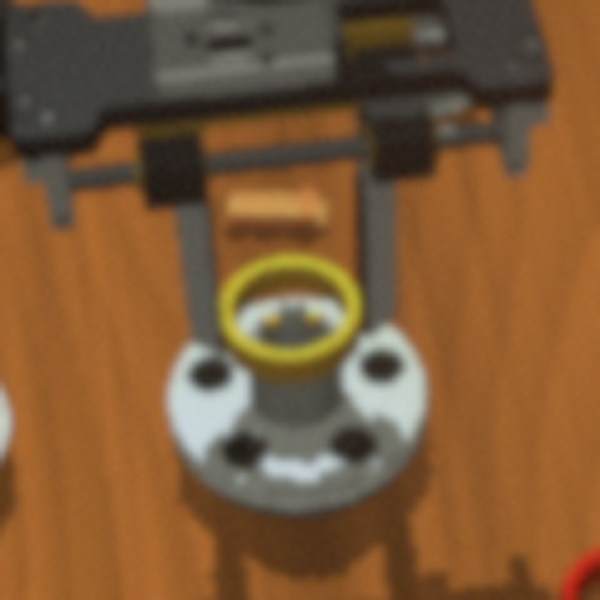

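{"name": "jog_arm", "arguments": {"increments": [0,0,0,0.002,0,-0.03,-1,0,0,0,0,0,-0.03,-1,0,0,0,0,0,-0.03,-1,0,0,0,0,0,-0.03,-1,0,0,0,0,0,-0.03,-1,0,0,0,0,0,-0.018,-1,0,0,0,0,0,0,-1]}}

```text
clock: 16.25
position: [0.551, 0.0149, 0.0529]
eef_rot: [[0.002, -0.001, 1.0], [-1.0, 0.0, 0.002], [-0.0, -1.0, -0.001]]
ft_force: [1.0, -0.1, -1.4]
grip_width: 0.0523
```

Run:
```python
from h import *
st()
c=cap('side','side12.png')
v=cv2.resize(c['img'][120:240,200:320,::-1],None,fx=5,fy=5,interpolation=cv2.INTER_CUBIC);cv2.imwrite('pics/s12c.png',v)
```

```text
t 16.25 pos [0.551  0.0149 0.0529] jaw 0.12 y [-9.e-04  1.e-04 -1.e+00] F [ 1.01 -0.07 -1.43] g 0.0523 q [  8.7  27.4 -20.9 114.9  14.7  40.2 -21.3]
```

View pics/s12c.png

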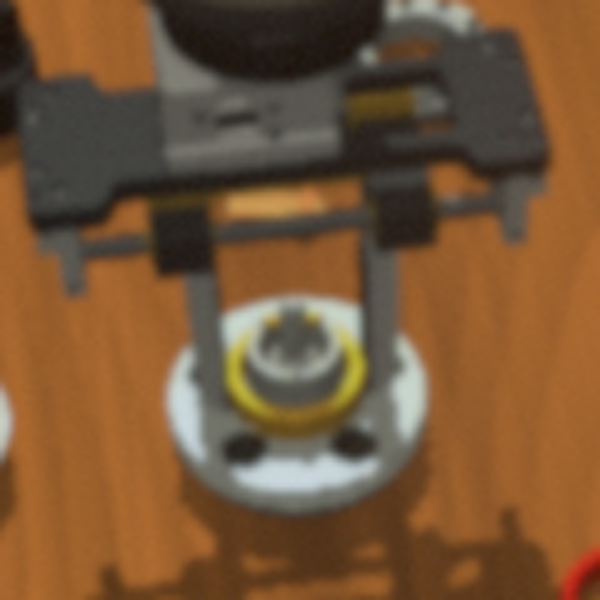

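{"name": "jog_arm", "arguments": {"increments": [0,0,0,0,0,-0.005,-1,0,0,0,0,0,0,0.7,0,0,0,0,0,0,0.7,0,0,0,0,0,0,0.7,0,0,0,0,0,0,0.7,0,0,0,0,0,0,0.7,0,0,0,0,0,0.05,0.7,0,0,0,0,0,0.1,0.7,0,0,0,0,0,0.15,1,0,0,0,0,0,0.15,1,0,0,0,0,0,0,1]}}

```text
clock: 17.4
position: [0.5533, 0.0152, 0.1468]
eef_rot: [[0.002, 0.006, 1.0], [-1.0, 0.0, 0.002], [-0.0, -1.0, 0.006]]
ft_force: [0.5, -0.1, -0.2]
grip_width: 0.0933
```

Run:
```python
from h import *
st()
c=cap('side','side13.png')
v=cv2.resize(c['img'][100:240,200:320,::-1],None,fx=4,fy=4,interpolation=cv2.INTER_CUBIC);cv2.imwrite('pics/s13c.png',v)
```

```text
t 17.4 pos [0.5533 0.0152 0.1468] jaw 0.11 y [ 5.8e-03  2.0e-04 -1.0e+00] F [ 0.54 -0.1  -0.15] g 0.0933 q [ 11.1  20.  -23.3 111.4  10.2  50.3 -17.4]
```

View pics/s13c.png

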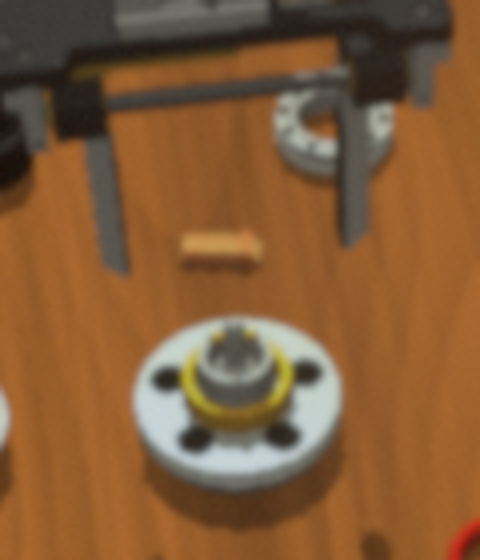

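{"name": "jog_arm", "arguments": {"increments": [0,0,0,0.02,0.045,0,1,0,0,0,0.035,0.09,0,1,0,0,0,0.035,0.09,0,1,0,0,0,0.035,0.09,0,1,0,0,0,0.035,0.09,0,1,0,0,0,0.035,0.09,0,1,0,0,0,0.035,0.09,0,1,0,0,0,0.035,0.09,0,1,0,0,0,0.035,0.09,0,1,0,0,0,0.035,0.09,0,1,0,0,0,0.035,0.09,0,1,0,0,0,0.02,0.04,0,1,0,0,0,0,0,0,1,0,0,0,0,0,0,1]}}

```text
clock: 18.85
position: [0.6292, 0.2113, 0.1423]
eef_rot: [[0.002, -0.0, 1.0], [-1.0, -0.001, 0.002], [0.001, -1.0, -0.0]]
ft_force: [-0.7, -0.6, 0.8]
grip_width: 0.0939
```

Run:
```python
from h import *
st()
for n in ('side','top'):
    c=cap(n,n+'14.png')
    h=hsv(c);S,V=h[...,1],h[...,2]
    sd=(283,131) if n=='side' else (177,188)
    m=((S<70)&(V>120)).astype(np.uint8)
    m=comp(m,sd,10)
    print(m.sum(), circ(c,m,.016,.033) if m.sum()<5000 else 'x')
a=load('side14.png')['img'][70:170,220:350,::-1];b=load('top14.png')['img'][140:240,120:250,::-1]
cv2.imwrite('pics/s14c.png',cv2.resize(np.hstack([a,b]),None,fx=3,fy=3))
```

```text
t 18.85 pos [0.6292 0.2113 0.1423] jaw 0.1 y [-4.e-04 -5.e-04 -1.e+00] F [-0.68 -0.55  0.76] g 0.0939 q [ -6.6  30.  -23.9  96.7  14.1  56.3 -35.5]
284 (array([0.62968923, 0.21259446]), np.float64(0.0013451635091435543), 83)
255 (array([0.62588894, 0.21121518]), np.float64(0.005901783094993947), 96)
```

View pics/s14c.png

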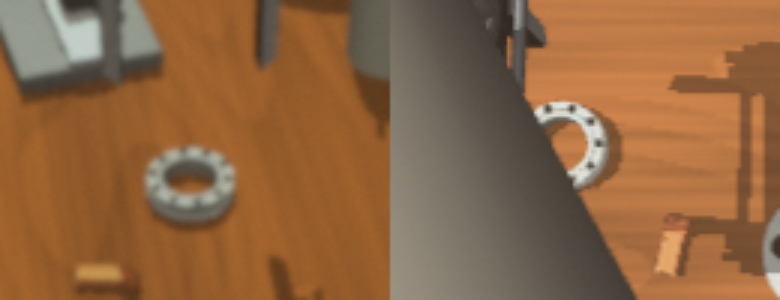

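{"name": "jog_arm", "arguments": {"increments": [0,0,0,0,0.005,-0.06,1,0,0,0,0,0,-0.08,1,0,0,0,0,0,-0.08,1,0,0,0,0,0,-0.08,1,0,0,0,0,0,-0.08,1,0,0,0,0,0,-0.07,1,0,0,0,0,0,-0.06,1,0,0,0,0,0,-0.04,1,0,0,0,0,0,-0.017,1,0,0,0,0,0,0,1]}}

```text
clock: 19.95
position: [0.6292, 0.2129, 0.0288]
eef_rot: [[0.002, -0.0, 1.0], [-1.0, -0.0, 0.002], [0.0, -1.0, -0.0]]
ft_force: [-0.5, 0.2, 0.1]
grip_width: 0.0939
```

Run:
```python
from h import *
st()
c=cap('side','side15.png')
v=cv2.resize(c['img'][70:170,220:350,::-1],None,fx=5,fy=5,interpolation=cv2.INTER_CUBIC);cv2.imwrite('pics/s15c.png',v)
```

```text
t 19.95 pos [0.6292 0.2129 0.0288] jaw 0.12 y [-3.e-04 -0.e+00 -1.e+00] F [-0.51  0.19  0.09] g 0.0939 q [ -8.6  37.7 -21.5 100.2  18.2  45.6 -38.8]
```

View pics/s15c.png

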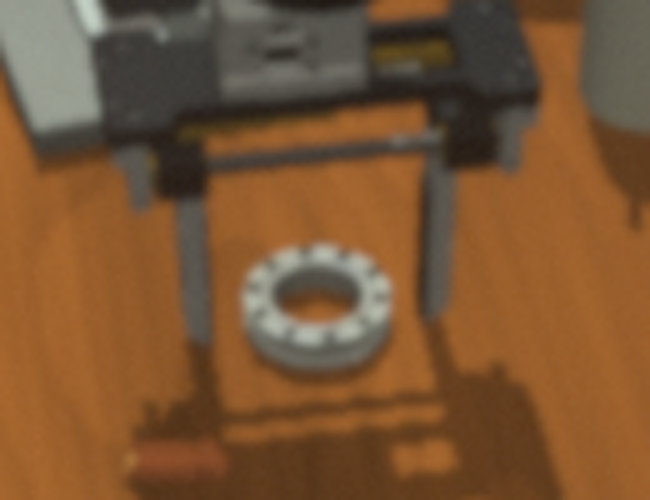

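{"name": "jog_arm", "arguments": {"increments": [0,0,0,0,0,0,-1,0,0,0,0,0,0,-1,0,0,0,0,0,0,-1,0,0,0,0,0,0,-1,0,0,0,0,0,0,-1,0,0,0,0,0,0,-1,0,0,0,0,0,0,-1,0,0,0,0,0,0,-1,0,0,0,0,0,0.04,-1,0,0,0,0,0,0.08,-1,0,0,0,0,0,0.1,-1,0,0,0,0,0,0.1,-1,0,0,0,0,0,0.1,-1,0,0,0,0,0,0.08,-1,0,0,0,0,0,0,-1,0,0,0,0,0,0,-1]}}

```text
clock: 21.6
position: [0.6292, 0.2128, 0.1291]
eef_rot: [[0.002, 0.0, 1.0], [-1.0, -0.0, 0.002], [0.0, -1.0, 0.0]]
ft_force: [-0.3, -0.3, -1.8]
grip_width: 0.0645
```

Run:
```python
from h import *
st()
c=cap('side','side16.png')
v=cv2.resize(c['img'][50:170,220:350,::-1],None,fx=5,fy=5,interpolation=cv2.INTER_CUBIC);cv2.imwrite('pics/s16c.png',v)
```

```text
t 21.6 pos [0.6292 0.2128 0.1291] jaw 0.11 y [ 2.e-04 -0.e+00 -1.e+00] F [-0.26 -0.26 -1.82] g 0.0645 q [ -6.9  30.9 -23.7  97.2  14.6  55.  -35.9]
```

View pics/s16c.png

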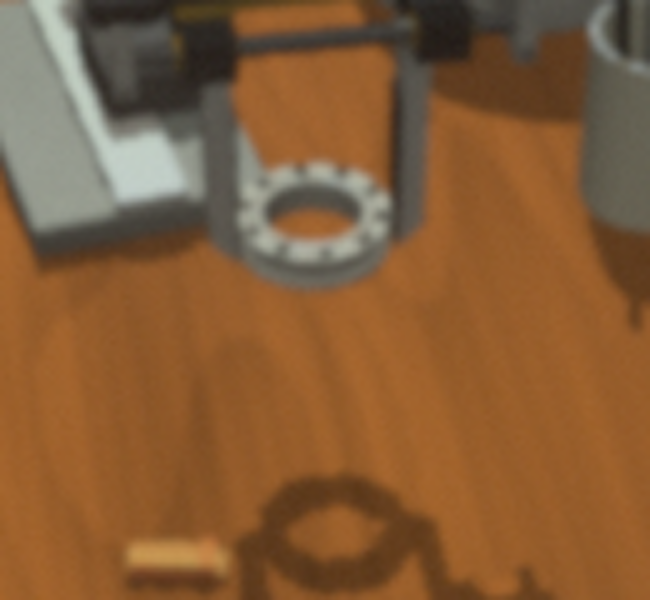

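{"name": "jog_arm", "arguments": {"increments": [0,0,0,-0.02,-0.045,0,-1,0,0,0,-0.035,-0.09,0,-1,0,0,0,-0.035,-0.09,0,-1,0,0,0,-0.035,-0.09,0,-1,0,0,0,-0.035,-0.09,0,-1,0,0,0,-0.035,-0.09,0,-1,0,0,0,-0.035,-0.09,0,-1,0,0,0,-0.035,-0.09,0,-1,0,0,0,-0.035,-0.09,0,-1,0,0,0,-0.035,-0.09,0,-1,0,0,0,-0.035,-0.09,0,-1,0,0,0,-0.022,-0.044,0,-1,0,0,0,0,0,0,-1,0,0,0,0,0,0,-1]}}

```text
clock: 23.05
position: [0.5511, 0.0155, 0.1293]
eef_rot: [[0.002, 0.0, 1.0], [-1.0, 0.0, 0.002], [-0.0, -1.0, 0.0]]
ft_force: [-0.0, 1.0, -0.4]
grip_width: 0.0649
```

Run:
```python
from h import *
st()
c=cap('side','side17.png')
v=cv2.resize(c['img'][120:240,200:320,::-1],None,fx=5,fy=5,interpolation=cv2.INTER_CUBIC);cv2.imwrite('pics/s17c.png',v)
```

```text
t 23.05 pos [0.5511 0.0155 0.1293] jaw 0.12 y [ 5.e-04  4.e-04 -1.e+00] F [-0.02  0.96 -0.37] g 0.0649 q [ 11.1  21.3 -23.5 112.2  11.1  48.7 -18.2]
```

View pics/s17c.png

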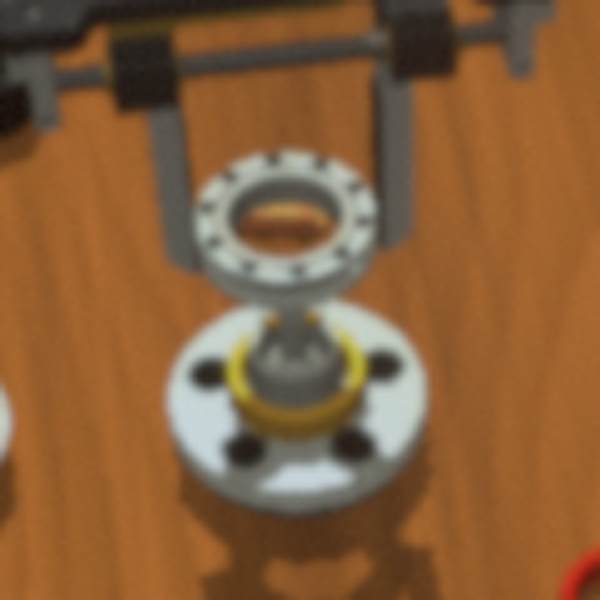

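{"name": "jog_arm", "arguments": {"increments": [0,0,0,0,-0.002,-0.04,-1,0,0,0,0,0,-0.05,-1,0,0,0,0,0,-0.05,-1,0,0,0,0,0,-0.05,-1,0,0,0,0,0,-0.028,-1,0,0,0,0,0,0,-1]}}

```text
clock: 23.7
position: [0.5503, 0.0147, 0.0843]
eef_rot: [[0.002, -0.002, 1.0], [-1.0, 0.0, 0.002], [-0.0, -1.0, -0.002]]
ft_force: [0.1, -0.5, -1.5]
grip_width: 0.0646
```

Run:
```python
from h import *
st()
c=cap('side','side18.png')
v=cv2.resize(c['img'][120:240,200:320,::-1],None,fx=5,fy=5,interpolation=cv2.INTER_CUBIC);cv2.imwrite('pics/s18c.png',v)
```

```text
t 23.7 pos [0.5503 0.0147 0.0843] jaw 0.13 y [-1.8e-03  1.0e-04 -1.0e+00] F [ 0.1  -0.49 -1.49] g 0.0646 q [ 10.   24.8 -22.4 113.9  13.3  43.8 -20.1]
```

View pics/s18c.png

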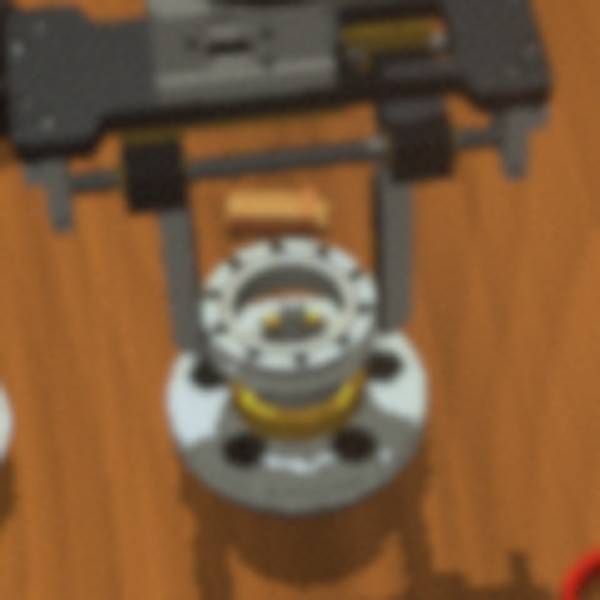

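{"name": "jog_arm", "arguments": {"increments": [0,0,0,0.002,0,-0.02,-1,0,0,0,0,0,-0.02,-1,0,0,0,0,0,-0.02,-1,0,0,0,0,0,-0.02,-1,0,0,0,0,0,-0.005,-1,0,0,0,0,0,0,-1]}}

```text
clock: 24.35
position: [0.5512, 0.0145, 0.0683]
eef_rot: [[0.002, -0.0, 1.0], [-1.0, -0.0, 0.002], [0.0, -1.0, -0.0]]
ft_force: [-0.2, -0.0, -0.7]
grip_width: 0.0645
```

Run:
```python
from h import *
st()
c=cap('side','side19.png')
v=cv2.resize(c['img'][120:240,200:320,::-1],None,fx=5,fy=5,interpolation=cv2.INTER_CUBIC);cv2.imwrite('pics/s19c.png',v)
```

```text
t 24.35 pos [0.5512 0.0145 0.0683] jaw 0.1 y [-4.e-04 -1.e-04 -1.e+00] F [-0.17 -0.03 -0.65] g 0.0645 q [  9.6  26.2 -21.9 114.4  14.2  42.  -20.8]
```

View pics/s19c.png

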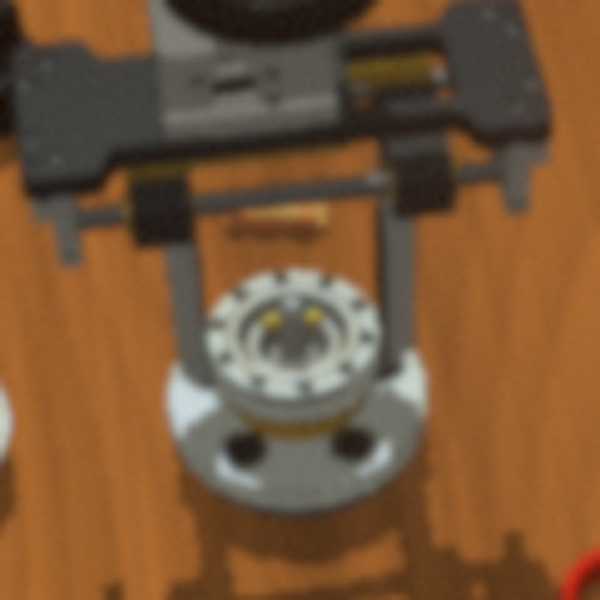

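{"name": "jog_arm", "arguments": {"increments": [0,0,0,0,0,-0.008,-1,0,0,0,0,0,0,0.9,0,0,0,0,0,0,0.9,0,0,0,0,0,0,0.9,0,0,0,0,0,0,0.9,0,0,0,0,0,0,0.9,0,0,0,0,0,0.05,0.9,0,0,0,0,0,0.1,0.9,0,0,0,0,0,0.15,0.9,0,0,0,0,0,0.15,0.9,0,0,0,0,0,0.05,0.9,0,0,0,0,0,0,0.9]}}

```text
clock: 25.6
position: [0.5521, 0.0147, 0.1688]
eef_rot: [[0.002, 0.003, 1.0], [-1.0, -0.0, 0.002], [0.0, -1.0, 0.003]]
ft_force: [0.5, -0.1, -0.7]
grip_width: 0.0896
```

Run:
```python
from h import *
st()
c=cap('side','side20.png')
a=cv2.resize(c['img'][120:240,200:320,::-1],None,fx=5,fy=5,interpolation=cv2.INTER_CUBIC)
cv2.imwrite('pics/s20c.png',a)
t=load('top0.png')
# knob: wing edges
h=hsv(t); V=h[...,2]; S=h[...,1]
np.set_printoptions(linewidth=250)
print(V[262:294,150:186])
```

```text
t 25.6 pos [0.5521 0.0147 0.1688] jaw 0.1 y [ 0.0031 -0.     -1.    ] F [ 0.47 -0.1  -0.73] g 0.0896 q [ 12.   18.5 -24.2 110.3   9.4  53.  -16.7]
[[171 172 172 ... 180 179 179]
 [173 173 173 ... 176 177 177]
 [177 176 177 ... 168 168 167]
 ...
 [161 162 161 ... 149 149 149]
 [163 163 162 ... 148 149 149]
 [167 167 167 ... 155 156 157]]
```

View pics/s20c.png

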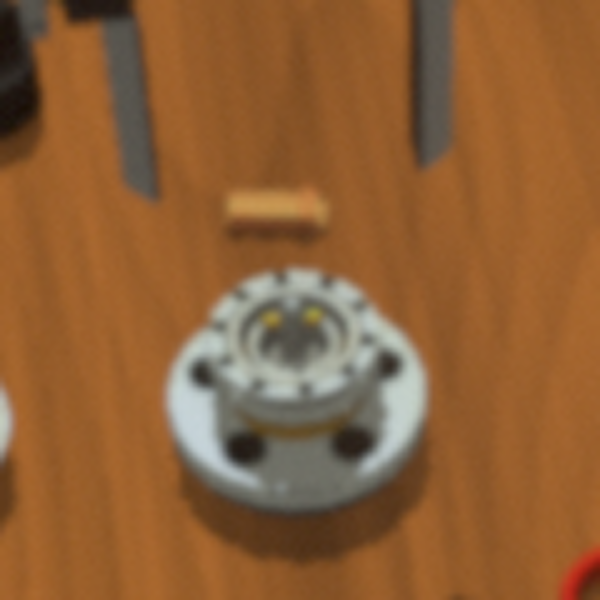

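Run:
```python
from h import *
t=load('top0.png')
f=lambda x,y:(x/10-.45+145,y/10-.45+255)
for a,b in(((165,125),(262,300)),((115,165),(200,330))):
    A=onz(t,f(*a),.05);B=onz(t,f(*b),.05);d=A-B;print('top',A.round(4),B.round(4),np.degrees(np.arctan2(d[1],d[0])))
s=load('side0.png'); g=lambda x,y:((x-450)/10-.45+174,y/10-.45+110)
for a,b in(((555,175),(715,85)),((578,202),(742,108))):
    A=onz(s,g(*a),.05);B=onz(s,g(*b),.05);d=A-B;print('side',A.round(4),B.round(4),np.degrees(np.arctan2(d[1],d[0])))
# silhouette of body: V dark mask full
h=hsv(t);S,V=h[...,1],h[...,2]
m=comp(((V<85)),(167,278),12);m=cv2.morphologyEx(m,cv2.MORPH_CLOSE,np.ones((5,5)))
print(m.sum(),circ(t,m,.028,.027))
c=cap('top','top21.png')
v=cv2.resize(c['img'][240:310,130:200,::-1],None,fx=8,fy=8,interpolation=cv2.INTER_CUBIC)
v=cv2.convertScaleAbs(v,alpha=1.8);cv2.imwrite('pics/knob2.png',v)
```

```text
top [0.456  0.2294 0.05  ] [0.4207 0.2078 0.05  ] 31.5399767401096
top [0.4479 0.2393 0.05  ] [0.4146 0.2201 0.05  ] 29.975363358108858
side [0.4168 0.215  0.05  ] [0.4519 0.2389 0.05  ] -145.77039130871705
side [0.4213 0.2055 0.05  ] [0.4573 0.2302 0.05  ] -145.40942940516607
546 (array([0.43575484, 0.22217374]), np.float64(0.001367252238141353), 86)
```

View pics/knob2.png

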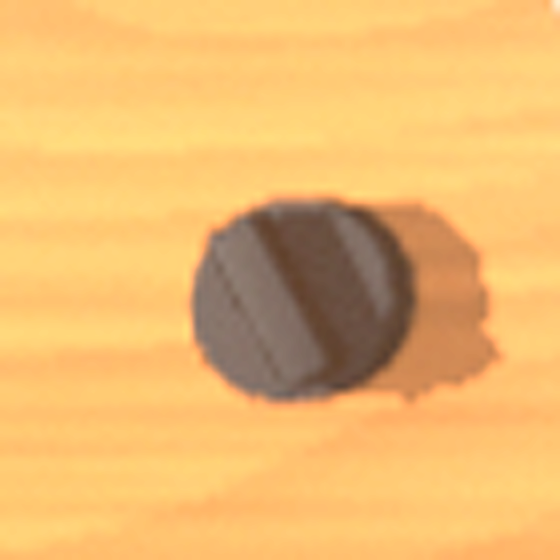

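{"name": "jog_arm", "arguments": {"increments": [0,0,0.2,-0.03,0.05,0,0.9,0,0,0.24,-0.032,0.058,0,0.9,0,0,0.24,-0.032,0.058,0,0.9,0,0,0.24,-0.032,0.058,0,0.9,0,0,0.24,-0.032,0.058,0,0.9,0,0,0.24,-0.032,0.058,0,0.9,0,0,0.24,-0.032,0.058,0,0.9,0,0,0.24,-0.032,0.058,0,0.9,0,0,0.24,-0.032,0.058,0,0.9,0,0,0.24,-0.032,0.058,0,0.9,0,0,0.24,-0.032,0.058,0,0.9,0,0,0.24,-0.032,0.058,0,0.9,0,0,0.24,-0.032,0.058,0,0.9,0,0,0.24,-0.032,0.058,0,0.9,0,0,0.24,-0.032,0.058,0,0.9,0,0,0.24,-0.032,0.058,0,0.9,0,0,0.24,-0.032,0.058,0,0.9,0,0,0.24,-0.034,0.064,0,0.9,0,0,0,0,0,0,0.9,0,0,0,0,0,0,0.9]}}

```text
clock: 27.7
position: [0.4358, 0.2226, 0.1661]
eef_rot: [[0.843, -0.001, -0.538], [0.538, -0.0, 0.843], [-0.001, -1.0, 0.001]]
ft_force: [0.3, -0.5, 0.9]
grip_width: 0.0896
```

Run:
```python
from h import *
st()
c=cap('side','side22.png'); c2=cap('top','top22.png')
v=cv2.resize(c['img'][40:180,130:270,::-1],None,fx=4,fy=4,interpolation=cv2.INTER_CUBIC);cv2.imwrite('pics/s22c.png',cv2.convertScaleAbs(v,alpha=1.6))
```

```text
t 27.7 pos [0.4358 0.2226 0.1661] jaw 122.54 y [-1.5e-03 -2.0e-04 -1.0e+00] F [ 0.31 -0.54  0.9 ] g 0.0896 q [ 11.9  18.9 -54.1 116.6  18.9  53.7  70.4]
```

View pics/s22c.png

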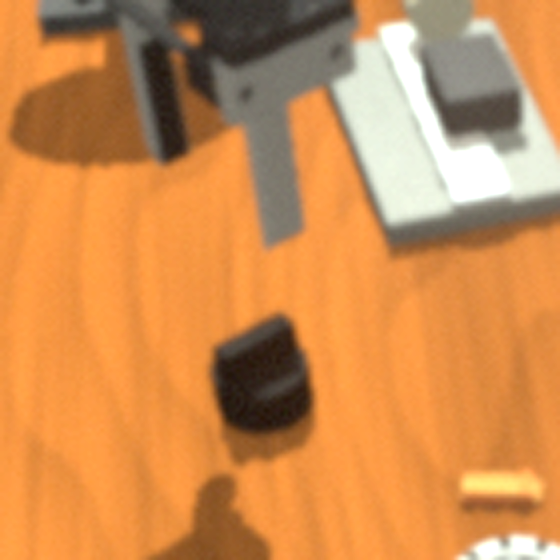

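{"name": "jog_arm", "arguments": {"increments": [0,0,0.03,0,0.002,-0.06,0.3,0,0,0,0,0,-0.08,0.3,0,0,0,0,0,-0.08,0.3,0,0,0,0,0,-0.08,0.3,0,0,0,0,0,-0.08,0.3,0,0,0,0,0,-0.07,0.3,0,0,0,0,0,-0.06,0.3,0,0,0,0,0,-0.03,0.3,0,0,0,0,0,-0.01,0.3,0,0,0,0,0,0,0.3]}}

```text
clock: 28.8
position: [0.4361, 0.2236, 0.0569]
eef_rot: [[0.833, 0.0, -0.553], [0.553, 0.0, 0.833], [0.0, -1.0, 0.0]]
ft_force: [0.5, 0.6, 0.1]
grip_width: 0.0615
```

Run:
```python
from h import *
st()
c=cap('side','side23.png')
v=cv2.resize(c['img'][80:170,140:250,::-1],None,fx=6,fy=6,interpolation=cv2.INTER_CUBIC);cv2.imwrite('pics/s23c.png',cv2.convertScaleAbs(v,alpha=1.6))
```

```text
t 28.8 pos [0.4361 0.2236 0.0569] jaw 123.59 y [ 0.e+00  1.e-04 -1.e+00] F [0.47 0.62 0.08] g 0.0615 q [  4.3  28.4 -47.  121.3  30.8  42.8  61. ]
```

View pics/s23c.png

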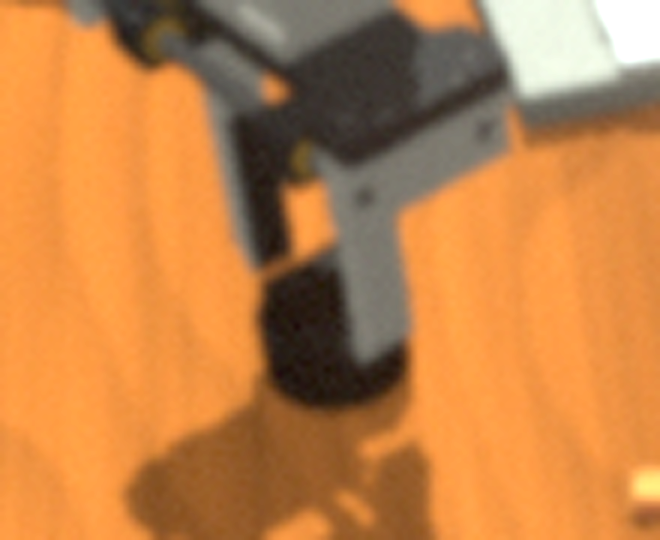

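{"name": "jog_arm", "arguments": {"increments": [0,0,0,0,0,0,-1,0,0,0,0,0,0,-1,0,0,0,0,0,0,-1,0,0,0,0,0,0,-1,0,0,0,0,0,0,-1,0,0,0,0,0,0,-1,0,0,0,0,0,0,-1,0,0,0,0,0,0,-1,0,0,0,0,0,0,-1,0,0,0,0,0,0,-1]}}

```text
clock: 29.85
position: [0.436, 0.2235, 0.0569]
eef_rot: [[0.833, -0.0, -0.553], [0.553, -0.0, 0.833], [-0.0, -1.0, -0.0]]
ft_force: [-0.2, -0.3, 2.3]
grip_width: 0.0138
```

Run:
```python
from h import *
st()
c=cap('side','side24.png')
v=cv2.resize(c['img'][80:170,140:250,::-1],None,fx=6,fy=6,interpolation=cv2.INTER_CUBIC);cv2.imwrite('pics/s24c.png',cv2.convertScaleAbs(v,alpha=1.6))
```

```text
t 29.85 pos [0.436  0.2235 0.0569] jaw 123.58 y [-0. -0. -1.] F [-0.21 -0.28  2.31] g 0.0138 q [  4.3  28.3 -47.  121.3  30.8  42.8  61. ]
```

View pics/s24c.png

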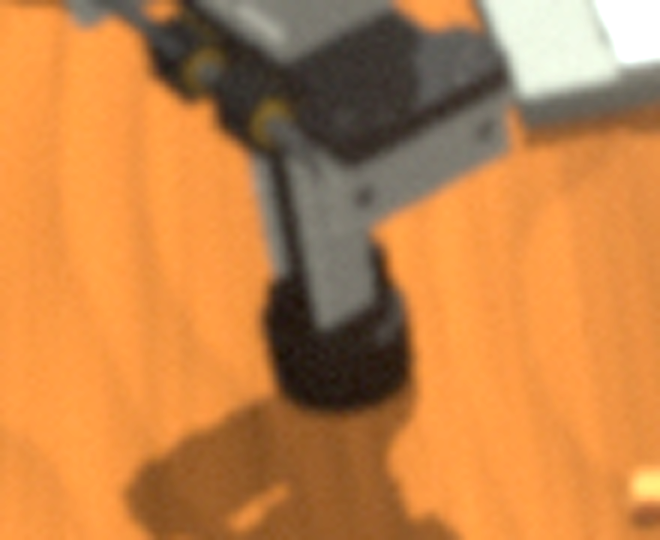

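{"name": "jog_arm", "arguments": {"increments": [0,0,0,0,0,0.04,-1,0,0,0,0,0,0.07,-1,0,0,0,0,0,0.08,-1,0,0,0,0,0,0.08,-1,0,0,0,0,0,0.08,-1,0,0,0,0,0,0.07,-1,0,0,0,0,0,0.04,-1,0,0,0,0,0,0,-1]}}

```text
clock: 30.7
position: [0.4366, 0.2235, 0.15]
eef_rot: [[0.833, 0.002, -0.553], [0.553, 0.0, 0.833], [0.002, -1.0, -0.001]]
ft_force: [1.0, 1.4, -0.9]
grip_width: 0.0138
```

{"name": "jog_arm", "arguments": {"increments": [0,0,-0.05,0.02,-0.04,0,-1,0,0,-0.08,0.04,-0.07,0,-1,0,0,-0.08,0.04,-0.07,0,-1,0,0,-0.08,0.04,-0.07,0,-1,0,0,-0.08,0.04,-0.07,0,-1,0,0,-0.08,0.04,-0.07,0,-1,0,0,-0.08,0.04,-0.07,0,-1,0,0,-0.08,0.04,-0.07,0,-1,0,0,-0.08,0.04,-0.07,0,-1,0,0,-0.08,0.04,-0.07,0,-1,0,0,-0.08,0.04,-0.07,0,-1,0,0,-0.08,0.04,-0.07,0,-1,0,0,-0.08,0.04,-0.07,0,-1,0,0,-0.08,0.04,-0.07,0,-1,0,0,-0.08,0.033,-0.095,0,-1,0,0,0,0,0,0,-1,0,0,0,0,0,0,-1]}}

```text
clock: 32.4
position: [0.5507, 0.0138, 0.1487]
eef_rot: [[1.0, -0.0, 0.0], [-0.0, 0.0, 1.0], [-0.0, -1.0, 0.0]]
ft_force: [-0.9, 0.6, -1.0]
grip_width: 0.0138
```

Run:
```python
from h import *
st()
c=cap('side','side25.png')
v=cv2.resize(c['img'][90:240,190:320,::-1],None,fx=4,fy=4,interpolation=cv2.INTER_CUBIC);cv2.imwrite('pics/s25c.png',cv2.convertScaleAbs(v,alpha=1.6))
```

```text
t 32.4 pos [0.5507 0.0138 0.1487] jaw 89.99 y [-3.e-04  1.e-04 -1.e+00] F [-0.87  0.58 -0.97] g 0.0138 q [ 25.   23.  -40.7 110.6  18.5  53.1  65.3]
```

View pics/s25c.png

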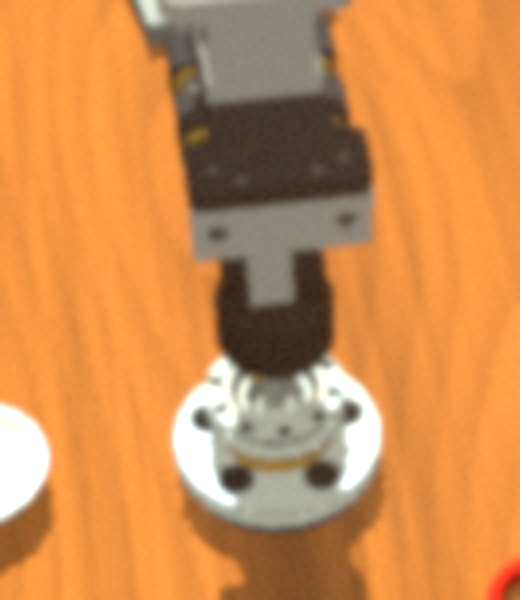

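Run:
```python
from h import *
c=load('side25.png')
for n,P in dict(tip=(.5507,.014,.073),kn_bot=(.5507,.014,.0918),kn_top=(.5507,.014,.1198),fing=(.5507,.014,.124),base=(.5507,.014,.012),reel=(.5507,.014,.024)).items(): print(n,proj(c,P).round(2))
h=hsv(c);V=h[...,2]
for r in range(160,184,2):
    xs=np.nonzero(V[r,235:285]<55)[0]+235
    print(r,xs.min(),xs.max(),(xs.min()+xs.max())/2) if len(xs) else None
```

```text
tip [258.01 180.58]
kn_bot [257.58 173.54]
kn_top [256.9  162.63]
fing [256.79 160.95]
base [259.35 201.92]
reel [259.09 197.89]
160 246 270 258.0
162 245 271 258.0
164 245 271 258.0
166 245 271 258.0
168 245 271 258.0
170 245 271 258.0
172 245 271 258.0
174 246 271 258.5
176 246 270 258.0
178 247 269 258.0
180 249 267 258.0
182 251 264 257.5
```

{"name": "jog_arm", "arguments": {"increments": [0,0,0,-0.007,0.003,-0.03,-1,0,0,0,0,0,-0.03,-1,0,0,0,0,0,-0.03,-1,0,0,0,0,0,-0.025,-1,0,0,0,0,0,0,-1]}}

```text
clock: 32.95
position: [0.5488, 0.0152, 0.125]
eef_rot: [[1.0, -0.001, -0.001], [0.001, 0.0, 1.0], [-0.001, -1.0, 0.0]]
ft_force: [-0.1, 0.2, -1.3]
grip_width: 0.0137
```

Run:
```python
from h import *
st()
c=cap('side','side26.png')
v=cv2.resize(c['img'][90:240,190:320,::-1],None,fx=4,fy=4,interpolation=cv2.INTER_CUBIC);cv2.imwrite('pics/s26c.png',cv2.convertScaleAbs(v,alpha=1.6))
```

```text
t 32.95 pos [0.5488 0.0152 0.125 ] jaw 90.08 y [-1.3e-03  1.0e-04 -1.0e+00] F [-0.12  0.24 -1.31] g 0.0137 q [ 24.1  24.6 -39.9 111.8  20.1  50.7  63.8]
```

View pics/s26c.png

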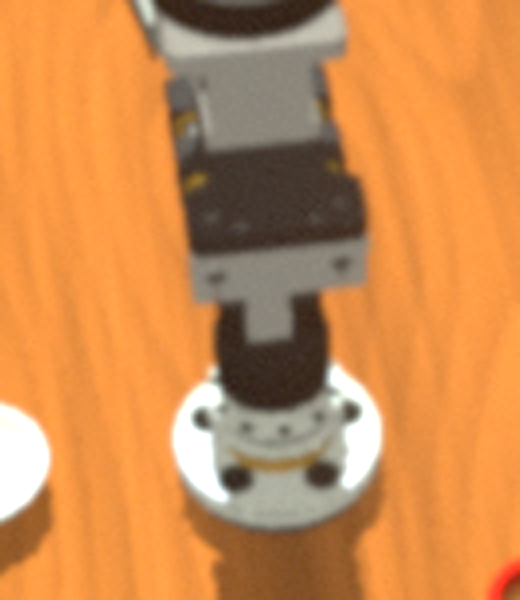

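{"name": "jog_arm", "arguments": {"increments": [0,0,0,0.003,-0.002,-0.015,-1,0,0,0,0,0,-0.015,-1,0,0,0,0,0,-0.015,-1,0,0,0,0,0,0,-1]}}

```text
clock: 33.4
position: [0.5496, 0.0146, 0.1164]
eef_rot: [[1.0, -0.001, -0.001], [0.001, -0.0, 1.0], [-0.001, -1.0, -0.0]]
ft_force: [0.0, 0.3, -1.1]
grip_width: 0.0141
```

{"name": "jog_arm", "arguments": {"increments": [0,0,0,0,0,-0.01,-1,0,0,0,0,0,-0.01,-1,0,0,0,0,0,-0.003,-1,0,0,0,0,0,0,-1]}}

```text
clock: 33.8
position: [0.5498, 0.0147, 0.1122]
eef_rot: [[1.0, -0.0, -0.001], [0.001, -0.0, 1.0], [-0.0, -1.0, -0.0]]
ft_force: [-1.4, -0.2, -1.3]
grip_width: 0.0134
```

Run:
```python
from h import *
st()
c=cap('side','side27.png')
v=cv2.resize(c['img'][90:240,190:320,::-1],None,fx=4,fy=4,interpolation=cv2.INTER_CUBIC);cv2.imwrite('pics/s27c.png',cv2.convertScaleAbs(v,alpha=1.6))
```

```text
t 33.8 pos [0.5498 0.0147 0.1122] jaw 90.07 y [-2.e-04 -0.e+00 -1.e+00] F [-1.39 -0.25 -1.32] g 0.0134 q [ 23.5  25.6 -39.3 112.3  21.2  49.3  63. ]
```

View pics/s27c.png

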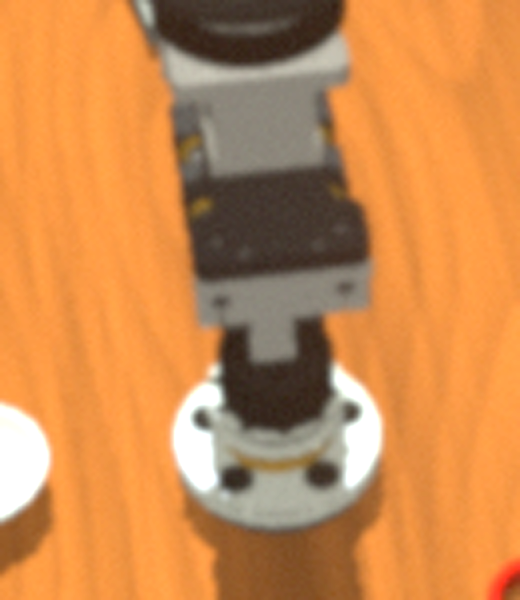

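{"name": "jog_arm", "arguments": {"increments": [0,0,0,0,0,-0.0065,-1,0,0,0,0,0,0,-1]}}

```text
clock: 34.05
position: [0.5499, 0.0146, 0.1109]
eef_rot: [[1.0, 0.0, -0.001], [0.001, -0.0, 1.0], [0.0, -1.0, -0.0]]
ft_force: [0.4, 0.2, -1.1]
grip_width: 0.0136
```

{"name": "jog_arm", "arguments": {"increments": [0,0,-0.2,0,0,0,-1,0,0,-0.2,0.001,0.001,0,-1,0,0,-0.2,0,0,0,-1,0,0,-0.2,0.001,0.001,0,-1,0,0,-0.2,0,0,0,-1,0,0,0,0,0,0,-1]}}

```text
clock: 34.65
position: [0.5503, 0.0151, 0.111]
eef_rot: [[0.877, 0.0, 0.48], [-0.48, -0.0, 0.877], [0.0, -1.0, -0.0]]
ft_force: [0.9, -0.2, -0.2]
grip_width: 0.0138
```

Run:
```python
from h import *
s=st();print(s['torque'].round(2))
```

```text
t 34.65 pos [0.5503 0.0151 0.111 ] jaw 61.32 y [ 1.e-04 -2.e-04 -1.e+00] F [ 0.9  -0.25 -0.16] g 0.0138 q [ 18.4  24.3 -32.8 112.6  17.5  48.   37.4]
[ 0.01 -0.11 -0.03]
```

Turning freely. I continue towards the stop.

{"name": "jog_arm", "arguments": {"increments": [0,0,-0.2,0,0,0,-1,0,0,-0.2,0.001,0.001,0,-1,0,0,-0.2,0,0,0,-1,0,0,-0.2,0.001,0.001,0,-1,0,0,-0.2,0,0,0,-1,0,0,-0.2,0.001,0.001,0,-1,0,0,-0.2,0,0,0,-1,0,0,-0.2,0.001,0.001,0,-1,0,0,-0.2,0,0,0,-1,0,0,0,0,0,0,-1]}}

```text
clock: 35.65
position: [0.5509, 0.0166, 0.111]
eef_rot: [[0.173, -0.0, 0.985], [-0.985, 0.001, 0.173], [-0.001, -1.0, -0.0]]
ft_force: [-1.8, 4.1, -0.6]
grip_width: 0.0136
```

Run:
```python
from h import *
s=st();print(s['torque'].round(2))
c=cap('side','side28.png')
v=cv2.resize(c['img'][90:240,190:320,::-1],None,fx=4,fy=4,interpolation=cv2.INTER_CUBIC);cv2.imwrite('pics/s28c.png',cv2.convertScaleAbs(v,alpha=1.6))
```

```text
t 35.65 pos [0.5509 0.0166 0.111 ] jaw 9.95 y [-2.e-04  5.e-04 -1.e+00] F [-1.82  4.15 -0.57] g 0.0136 q [  9.4  22.5 -21.6 113.   11.2  46.5  -8.6]
[0.99 0.17 0.03]
```

View pics/s28c.png

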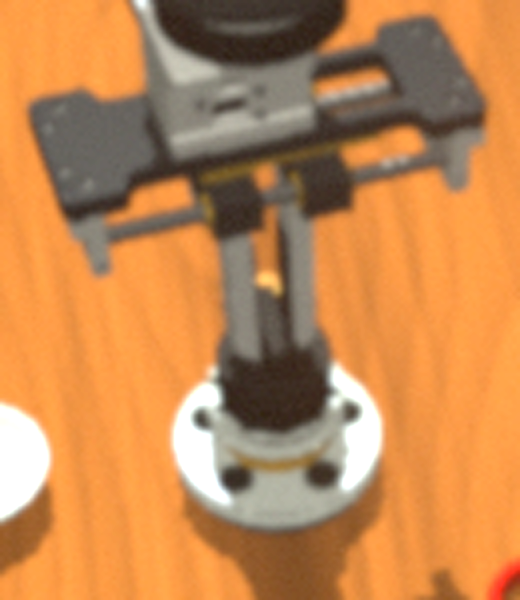

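{"name": "jog_arm", "arguments": {"increments": [0,0,-0.15,0,0.003,0,-1,0,0,-0.15,0,0,0,-1,0,0,-0.08,0,0,0,-1,0,0,0,0,0,0,-1]}}

```text
clock: 36.1
position: [0.551, 0.0178, 0.111]
eef_rot: [[-0.013, -0.0, 1.0], [-1.0, 0.001, -0.013], [-0.001, -1.0, -0.0]]
ft_force: [-2.4, 7.5, 1.7]
grip_width: 0.0142
```

Run:
```python
from h import *
s=st();print(s['torque'].round(2))
```

```text
t 36.1 pos [0.551  0.0178 0.111 ] jaw -0.77 y [-1.0e-04  1.2e-03 -1.0e+00] F [-2.45  7.48  1.73] g 0.0142 q [  7.4  22.2 -19.4 113.1   9.9  46.2 -18.3]
[2.1  0.46 0.09]
```

{"name": "jog_arm", "arguments": {"increments": [0,0,0,0,0,0,-0.5,0,0,0,0,0,0,-0.5,0,0,0,0,0,0,-0.3,0,0,0,0,0,0,-0.3,0,0,0,0,0,0,-0.3]}}

```text
clock: 36.6
position: [0.5511, 0.0162, 0.111]
eef_rot: [[-0.018, -0.0, 1.0], [-1.0, -0.0, -0.018], [0.0, -1.0, -0.0]]
ft_force: [0.5, -0.2, -0.3]
grip_width: 0.033
```

Run:
```python
from h import *
s=st();print(s['torque'].round(2))
c=cap('side','side29.png')
v=cv2.resize(c['img'][90:240,190:320,::-1],None,fx=4,fy=4,interpolation=cv2.INTER_CUBIC);cv2.imwrite('pics/s29c.png',cv2.convertScaleAbs(v,alpha=1.6))
```

```text
t 36.6 pos [0.5511 0.0162 0.111 ] jaw -1.02 y [-0.e+00 -1.e-04 -1.e+00] F [ 0.52 -0.16 -0.28] g 0.033 q [  7.4  22.2 -19.3 113.1  10.   46.2 -18.4]
[-0.07 -0.07  0.02]
```

View pics/s29c.png

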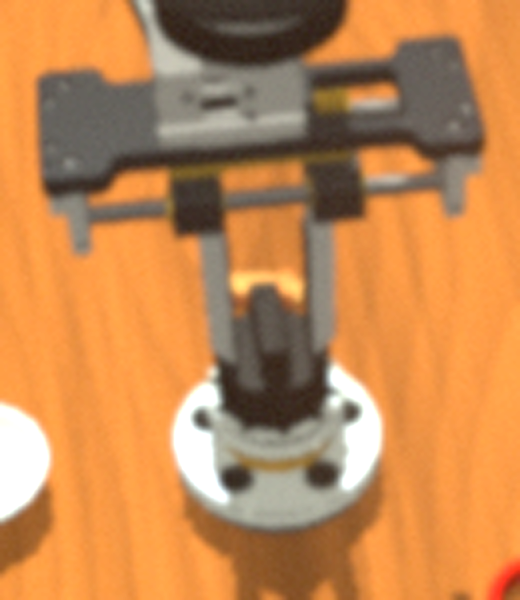

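{"name": "jog_arm", "arguments": {"increments": [0,0,0,0,0,0,0,0,0,0,0,0,0.05,0,0,0,0,0,0,0.1,0,0,0,0,0,0,0.1,0,0,0,0,0,0,0.15,0,0,0,0,0,0,0.15,0,0,0,0,-0.05,-0.2,0,0,0,0,0,-0.05,-0.2,0,0,0,0,0,-0.05,-0.2,0,0,0,0,0,-0.05,-0.2,0,0,0,0,0,0,-0.2,0,0,0,0,0,0,-0.2,0,0,0,0,0,0,0,0,0]}}

```text
clock: 37.95
position: [0.5101, -0.229, 0.2216]
eef_rot: [[-0.024, 0.0, 1.0], [-1.0, -0.002, -0.024], [0.002, -1.0, 0.0]]
ft_force: [0.1, -0.1, 0.8]
grip_width: 0.0471
```

Run:
```python
from h import *
s=st()
c=cap('side','side30.png');t=cap('top','top30.png')
a=cv2.resize(c['img'][150:240,205:315,::-1],None,fx=5,fy=5,interpolation=cv2.INTER_CUBIC)
b=cv2.resize(t['img'][190:260,235:300,::-1],None,fx=6,fy=6,interpolation=cv2.INTER_CUBIC)[:450]
H=np.zeros((450,550+390,3),np.uint8);H[:450,:550]=a;H[:420,550:940]=b
cv2.imwrite('pics/s30c.png',cv2.resize(cv2.convertScaleAbs(H,alpha=1.7),(800,383)))
```

```text
t 37.95 pos [ 0.5101 -0.229   0.2216] jaw -1.4 y [ 2.0e-04 -1.6e-03 -1.0e+00] F [ 0.11 -0.13  0.79] g 0.0471 q [ 27.9  14.7 -12.3 107.    3.7  58.7  12.7]
```

View pics/s30c.png

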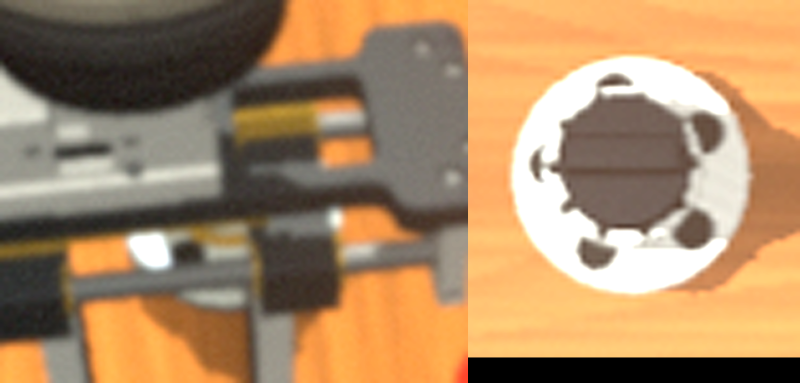

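View pics/top30.png

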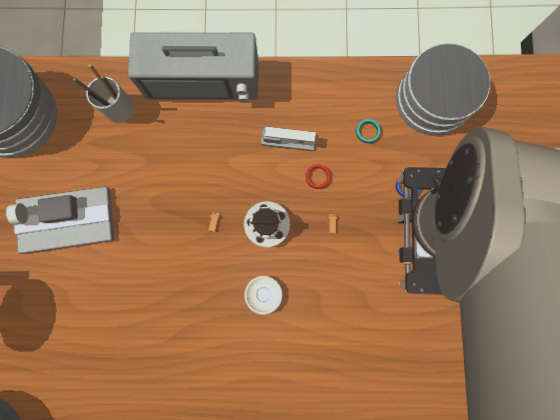

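{"name": "jog_arm", "arguments": {"increments": [0,0,0,-0.05,-0.1,0,0,0,0,0,-0.1,-0.18,0,0,0,0,0,-0.1,-0.18,0,0,0,0,0,-0.1,-0.18,0,0,0,0,0,-0.1,-0.18,0,0,0,0,0,-0.1,-0.18,0,0,0,0,0,-0.1,-0.18,0,0,0,0,0,-0.1,-0.18,0,0,0,0,0,-0.1,-0.18,0,0,0,0,0,-0.1,-0.18,0,0,0,0,0,-0.1,-0.18,0,0,0,0,0,0,0,0,0,0,0,0,0,0,0,0,0]}}

```text
validation failed for argument at $.in...
```

Run:
```python
from h import *
s=st()
c=cap('side','side31.png');t=cap('top','top31.png')
a=cv2.resize(c['img'][150:240,205:315,::-1],None,fx=6,fy=6,interpolation=cv2.INTER_CUBIC)
cv2.imwrite('pics/s31c.png',cv2.convertScaleAbs(a,alpha=1.7))
# knob body circle top: z 0.082 r .027, wing top .104
h=hsv(t);S,V=h[...,1],h[...,2]
m=comp(V<80,(265,221),10);m=cv2.morphologyEx(m,cv2.MORPH_OPEN,np.ones((3,3)));print('knob top',m.sum(),circ(t,m,.082,.027))
h=hsv(c);V=h[...,2]
for r in range(160,205,3):
    xs=np.nonzero(V[r,235:285]<55)[0]+235
    if len(xs):print(r,xs.min(),xs.max())
K=(.5506,.0143)
for z in(.054,.082,.104):print(z,[proj(c,(K[0]+dx,K[1]+dy,z)).round(1).tolist() for dx,dy in((0,0),(-.027,0),(.027,0),(0,-.027),(0,.023),(0,-.023))])
```

```text
t 38.05 pos [ 0.5109 -0.224   0.2214] jaw -1.12 y [ 2.e-04  2.e-04 -1.e+00] F [ 0.04  0.15 -0.17] g 0.0474 q [ 27.7  14.6 -12.5 107.1   3.7  58.6  12.5]
knob top 533 (array([0.54714236, 0.01324367]), np.float64(0.0011634711965001973), 93)
160 235 265
163 235 264
166 235 284
169 235 281
172 235 244
178 257 257
181 257 278
184 257 278
187 258 272
190 258 284
193 253 284
196 235 279
199 235 250
202 264 281
0.054 [[258.4, 187.4], [244.1, 189.1], [272.6, 185.6], [260.2, 198.1], [256.8, 178.5], [260.0, 196.5]]
0.082 [[257.7, 177.1], [243.1, 178.9], [272.3, 175.4], [259.6, 187.9], [256.2, 168.3], [259.3, 186.3]]
0.104 [[257.2, 168.7], [242.3, 170.5], [272.0, 167.0], [259.1, 179.6], [255.6, 159.8], [258.8, 178.0]]
```

View pics/s31c.png

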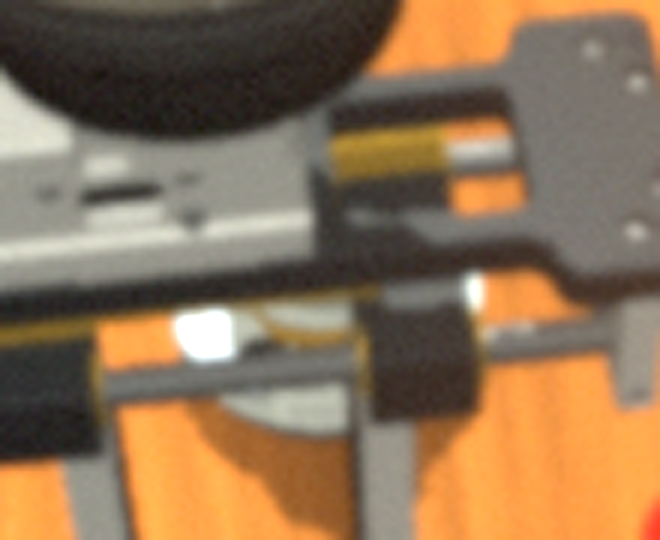

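The last move was refused because I wrote a wrong number count. I resend it.

{"name": "jog_arm", "arguments": {"increments": [0,0,0,-0.1,-0.18,0,0,0,0,0,-0.1,-0.18,0,0,0,0,0,-0.1,-0.18,0,0,0,0,0,-0.1,-0.18,0,0,0,0,0,-0.1,-0.18,0,0,0,0,0,-0.1,-0.18,0,0,0,0,0,-0.1,-0.18,0,0,0,0,0,-0.1,-0.18,0,0,0,0,0,-0.1,-0.18,0,0,0,0,0,-0.1,-0.18,0,0,0,0,0,0,0,0,0,0,0,0,0,0,0,0]}}

```text
clock: 39.35
position: [0.3116, -0.5831, 0.2208]
eef_rot: [[-0.018, 0.0, 1.0], [-1.0, 0.001, -0.018], [-0.001, -1.0, 0.0]]
ft_force: [-0.4, 0.7, -0.1]
grip_width: 0.0468
```

Run:
```python
from h import *
s=st()
c=cap('side','side32.png');t=cap('top','top32.png')
a=cv2.resize(c['img'][150:240,205:315,::-1],None,fx=6,fy=6,interpolation=cv2.INTER_CUBIC)
cv2.imwrite('pics/s32c.png',cv2.convertScaleAbs(a,alpha=1.7))
V=hsv(c)[...,2]
for r in range(158,205,3):
    xs=np.nonzero(V[r,235:285]<55)[0]+235
    if len(xs):print(r,xs.min(),xs.max())
```

```text
t 39.35 pos [ 0.3116 -0.5831  0.2208] jaw -1.02 y [ 2.e-04  7.e-04 -1.e+00] F [-0.37  0.68 -0.05] g 0.0468 q [57.1 23.6 -1.  94.2  0.4 62.2 54.9]
164 254 254
167 253 253
170 252 261
173 253 262
176 254 262
179 254 263
182 254 270
185 245 270
188 246 270
191 246 269
194 240 266
197 260 261
```

View pics/s32c.png

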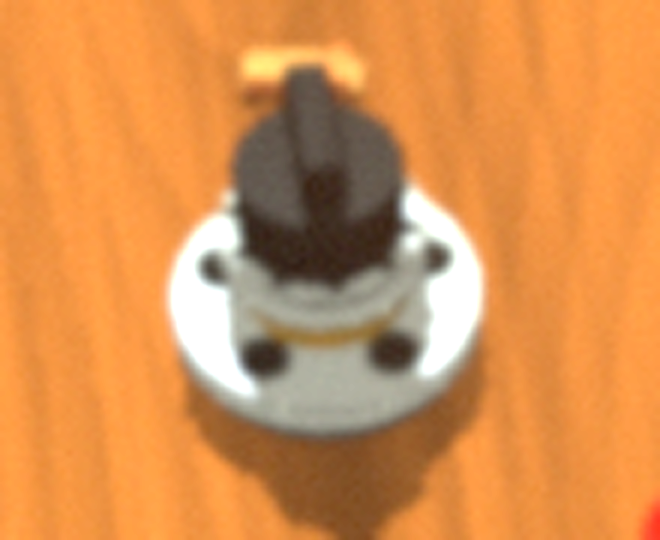

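Run:
```python
from h import *
a=load('top0.png')['img'].astype(int);b=load('top32.png')['img'].astype(int)
d=np.abs(a-b).max(2)
for n,(x,y) in dict(dish=(263,295),clip_a=(213,222),clip_b=(333,224),punch=(290,138)).items(): print(n,d[y-14:y+15,x-16:x+17].mean().round(1),(d[y-14:y+15,x-16:x+17]>40).sum())
m=(hsv(load('top32.png'))[...,2]<80)
s=readout.state(); print(np.abs(s['dq']).max(),s['grip_width'])
arm.hand_in()
```

```text
dish 0.9 0
clip_a 1.1 0
clip_b 1.3 0
punch 1.0 0
0.35613392672181415 0.04689635957808689
the job is handed in; nothing more can be done
```

I loaded the arbor in the order asked: large reel, brass spacer, small reel, then the knob. I then turned the knob about 91° clockwise by the tool, released it, moved the arm clear and handed the job in at about 39 s. I got no verdict.

**What the last checks showed**
- **Stack:** both views show it centred and flat. The wing lies across the lugs' line, and the knob's wing top is within about 1 pixel (2–3 mm) of where it should be.
- **Bystanders:** the dish, clips and punch show no pixel change from the first top image.

**What disagreed or was less certain**
- **Stop:** I felt no clear reaction at the 92° stop, so the knob may be a degree or so short of it. The limit is 63° (1.1 rad).
- **Sideways force:** it rose to 7.5 N near the end of the turn and vanished on release.
- **Knob underside:** its front edge looked about 2.7 pixels high (roughly 6–7 mm if real) in the last side view. I put this down to blur and shading, because the wing top and the release height both fit a knob sitting at 54 mm.
- **Spacer grip:** the fingers read 52 mm on the 54 mm ring, but the ring was held flat and seated properly.
- **Refused move:** one call after the knob was released was rejected for a wrong number count. It moved nothing, and I resent it.

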